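# Tighten the bowl-blank press in cross order and hang up the kit

### The arm

A 6-joint arm with a two-finger parallel gripper is mounted at the origin on the work surface. World frame = base frame: x ahead of the robot, y to its left, z up, the work surface at z = 0. Lengths are in mm, angles in degrees, forces in N, time in s.
With the tool pointing down it reaches from about 325 to 1000 mm from the base axis. Payload 5.1 kg.
Tool frame: the origin (TCP) lies midway between the tips of the shut fingers; the grasp point (between the pads) lies 19 mm behind it (bot.hold_point_z is the distance from the TCP to the grasp point, in mm); z points along the fingers, y is the line along which they close (so a half turn about z gives the same grasp; the last joint's range is limited). The gripper opens to 85 mm and grips with 20 to 120 N. Pads are 22 mm wide; open, the fingers measure 114 mm over their backs; the gripper's body (76 mm by 85 mm) begins 54 mm behind the grasp point. The pads swing forward as they close: fully open they stand 13 mm farther back than shut.
Start: joints at [-69.878, 7.093, 94.555, -0, 78.352, -4.733], TCP at [273.177, -589.796, 231.322] pointing down, gripper open.
Joint ranges: [-149.61, 149.61], [-58.7, 133.49], [1.44, 155.28], [-77.14, 257.14], [18.33, 153.61], [-166.67, 166.67]. Speed limits (degrees/s): [147.25, 147.25, 180, 180, 180, 180].

### API

Orientations are given as [roll, pitch, yaw] about the fixed x, y, z axes, in that order (R = Rz(yaw) Ry(pitch) Rx(roll)).
In Python, from bench import bot gives the robot as it stands.
- The arm moves only by the tool play_rows, never from a script. Its argument "moves" is a list of rows, each an object with "delta_rot": the turn, a rotation vector about the tool's x, y, z in degrees, a list of three; "offset": the shift along the tool's x, y, z in mm, a list of three; "gripper": the closure, from -1 (fully open) to 1 (shut). A call has exactly 5 rows; each row is the pose to reach, as a shift and turn from the pose commanded when the call began, along the tool's axes at that moment; what a row does not reach only later rows make up. A row lasts 1/10 s, in which the tool goes at most 50 mm and 8.59 degrees, less where a joint would pass 70% of its speed; a pose out of reach is approached as far as the arm can. A call with a gripper value outside its range is refused whole. The fingers move at their own pace and stop on an object; "newtons" is the grip in N (left out, the last holds). Time passes only in rows, so rows that repeat a pose let the fingers close, or fill a call up. It gives the time, the measured TCP pose, the force, the opening and the grip force at its end, in the units of the state.
- bot.sense(): the state, without advancing time (a new reading comes with each control period).
- bot.snapshot(name): name is "scene" or "side" or "wrist"; returns the picture (400x640x3 uint8, red, green, blue); there is no depth.
- bot.get_calibration(name): a dict with "fx", "fy", "cx", "cy" (pixels), "view" (4x4, takes a point from world to camera coordinates); the wrist camera has in their place "tool_from_camera" (4x4, takes a point from camera to tool coordinates, whose origin is the TCP and whose axes are the flange's). Camera axes: x right, y down, z forward; pixel columns grow to the right and rows downward; lengths in mm; the calibration is good to about 2 mm. A picture is of the moment at which its call begins: read the wrist's pose just before it. get_calibration takes no time and is no camera call.
- bot.sign_off(): hands the job in; it is judged then, once.
Trained networks look in the newest picture that a camera, given by its name, has taken for a name from the list of things; names that differ only in an ending like _2 or _b are one class to them, and where a whole thing is asked for, a point or a joint stands for the part that bears it (a point fixed in the world has none). Each returns a list of dicts, best first, with "score" (0 to 1); they miss things now and then, are a little off and sometimes report something else, mostly with a low value. They report only what shows in the picture. A call takes as long as a camera call. They do not tell look-alikes from the thing itself.
- bot.silhouettes(target, camera): "pixels" (400x640 bool, what is visible of it) and "box" ([left, top, right, bottom] in pixels, round what is visible of it).
The state is a dict: "time": time; "joints": joint angles; "qd": joint speeds; "joint_efforts": joint torques, N m; "position": TCP position; "orientation": TCP orientation; "force": force on the tool from outside, world axes, zero at the start; "ft_torque": the same for the moment, N m; "width": finger opening in mm; "grip_force": force on a finger pad.
Only numpy, scipy, OpenCV 4.12 (cv2) and the standard library are available. Lean on these libraries where they do the work, as an engineer would, in place of code of your own. Each camera call takes 0.05 s, during which the arm holds its last target. There are 200 camera calls.

### The job

Tighten the four square-head screws of the glue press clockwise with the bow-handled box wrench, without touching the press by hand, in cross order and in two rounds: in the first round turn each about a sixth of a turn, always going to the opposite screw before the other pair, and only when all four have had that, go round again crosswise and turn each fully home to its stop. Hang the wrench and every dowel tote standing on the bench by their handle bars on the rack's double-prong hooks, and leave the other things on the bench where they are.

Things in the scene. Friction and masses are not known exactly. Their poses are not given: they have to be found in the camera images.
- press: glue press fixed to the bench: 200 mm square board 20 mm thick, a glued wooden disc, a round steel plate 190 mm across with its flat top 60 mm above the bench. Origin: centre of the underside, on the bench; z up. Four upright screws on a ring of 68 mm radius, numbered 0, 1, 2, 3 counter-clockwise seen from above: 0 is straight across from 2, 1 from 3
- screw0 (a joint): turn of screw 0 in rad; it grows as the screw is turned clockwise seen from above. It starts between 0 and 0.15 and comes to a hard stop, fully home, at 2.1. Stiff: about 0.12 N m, stays where it is left and does not rise or sink
- screw1 (a joint): turn of screw 1 in rad; it grows as the screw is turned clockwise seen from above. It starts between 0 and 0.15 and comes to a hard stop, fully home, at 2.1. Stiff: about 0.12 N m, stays where it is left and does not rise or sink
- screw2 (a joint): turn of screw 2 in rad; it grows as the screw is turned clockwise seen from above. It starts between 0 and 0.15 and comes to a hard stop, fully home, at 2.1. Stiff: about 0.12 N m, stays where it is left and does not rise or sink
- screw3 (a joint): turn of screw 3 in rad; it grows as the screw is turned clockwise seen from above. It starts between 0 and 0.15 and comes to a hard stop, fully home, at 2.1. Stiff: about 0.12 N m, stays where it is left and does not rise or sink
- head0 (a point): centre of the top of the square head of screw 0, 82 mm above the bench. The head is 26 mm square and stands 22 mm above the plate; its topmost 4 mm are stepped in to 21 mm square. The point's x and y axes run square to the head's flats and turn with it; a white line runs from the centre along its x axis
- head1 (a point): centre of the top of the square head of screw 1, 82 mm above the bench. The head is 26 mm square and stands 22 mm above the plate; its topmost 4 mm are stepped in to 21 mm square. The point's x and y axes run square to the head's flats and turn with it; a white line runs from the centre along its x axis
- head2 (a point): centre of the top of the square head of screw 2, 82 mm above the bench. The head is 26 mm square and stands 22 mm above the plate; its topmost 4 mm are stepped in to 21 mm square. The point's x and y axes run square to the head's flats and turn with it; a white line runs from the centre along its x axis
- head3 (a point): centre of the top of the square head of screw 3, 82 mm above the bench. The head is 26 mm square and stands 22 mm above the plate; its topmost 4 mm are stepped in to 21 mm square. The point's x and y axes run square to the head's flats and turn with it; a white line runs from the centre along its x axis
- wrench: box wrench 149 mm tall, 0.4 kg, standing on its socket on the bench. Origin: centre of the socket's underside, z up the shank. Socket 46 mm square outside, 32 x 31 mm inside, 20 mm deep, sides along x and y: fits a head in any of four directions with about 12 degrees of play each way. Seated, its roof rests on the head's top, origin 2 mm above the plate
- wrench_bar (a point): centre of the wrench's wooden handle bar, 142 mm above its origin, on the shank's axis. Bar along the wrench's y, 12 mm thick in x, 14 mm high in z, 84 mm free between the bow's two sides; below it the bow's window is open 45 mm down
- tote0: small plywood tote of dowel pins (pins fixed in it), may be absent; 64 mm in x, 100 mm in y, 120 mm tall, about 0.22 kg. Origin: centre of its underside, z up; its handle bar runs along its y
- tote1: small plywood tote of dowel pins (pins fixed in it), may be absent; 64 mm in x, 100 mm in y, 120 mm tall, about 0.22 kg. Origin: centre of its underside, z up; its handle bar runs along its y
- tote2: small plywood tote of dowel pins (pins fixed in it), may be absent; 64 mm in x, 100 mm in y, 120 mm tall, about 0.22 kg. Origin: centre of its underside, z up; its handle bar runs along its y
- tote0_bar (a point): centre of the handle bar of tote 0, 107 mm above its underside. Bar along the tote's y, 12 mm thick in x, 14 mm high in z, 84 mm free between the two uprights; 40 mm and more open below it
- tote1_bar (a point): centre of the handle bar of tote 1, 107 mm above its underside. Bar along the tote's y, 12 mm thick in x, 14 mm high in z, 84 mm free between the two uprights; 40 mm and more open below it
- tote2_bar (a point): centre of the handle bar of tote 2, 107 mm above its underside. Bar along the tote's y, 12 mm thick in x, 14 mm high in z, 84 mm free between the two uprights; 40 mm and more open below it
- rack: rack fixed beyond the press. Origin: on the bench under the middle of its beam's front face; x away from the robot, y along the beam (520 mm long, 177 to 211 mm high). Four hooks at y = -187.5, -62.5, 62.5, 187.5 mm, each two level 8 mm rods 50 mm apart in y, upper side at z 200, reaching to x = -86; tips turn up to z 212 at x = -98. A bar hangs across both rods, fingers between them
- glue: white glue bottle, 56 mm across, 150 mm tall; a bystander, not to be moved
- jar: screw-top jar, 70 mm across, 90 mm tall; a bystander, not to be moved
- offcut: flat wood offcut 50 x 120 x 20 mm, between press and rack; a bystander, not to be moved
- sander: cork sanding block 70 x 110 x 30 mm; a bystander, not to be moved
- mallet: hammer lying on the bench; a bystander, not to be moved
Mind the look-alikes: they are no part of the job. What is shaped like the tote2 but pink or purple is not meant.

How it is judged (in metres and radians):
On the way, in this order (a step that is already met when the one before it is completed fails the run):
1. first round: one opposite pair of screws turned to past 0.55 rad while the other pair is still below 0.4 (((value of joint each of screw0, screw2 above 0.55 rad and value of joint each of screw1, screw3 below 0.4 rad) or (value of joint each of screw1, screw3 above 0.55 rad and value of joint each of screw0, screw2 below 0.4 rad))), for 0.2 s.
2. first round: all four screws past 0.55 rad, none yet past 1.65 (value of joint screw0 between 0.55 and 1.65 rad and value of joint screw1 between 0.55 and 1.65 rad and value of joint screw2 between 0.55 and 1.65 rad and value of joint screw3 between 0.55 and 1.65 rad), for 0.2 s.
3. second round: one opposite pair home (past 1.95 rad) while the other pair is still below 1.75 (((value of joint each of screw0, screw2 above 1.95 rad and value of joint each of screw1, screw3 below 1.75 rad) or (value of joint each of screw1, screw3 above 1.95 rad and value of joint each of screw0, screw2 below 1.75 rad))), for 0.2 s.
4. second round: all four screws home, past 1.95 rad (value of joint each of screw0, screw1, screw2, screw3 above 1.95 rad), for 0.2 s.
At the end, for the whole second after the job is handed in: All four screws past 1.95 rad. The wrench and every tote present hang on the rack by their bars: bar centre 4 to 85 mm out from the beam, 195 to 222 mm above the bench, within 250 mm of the rack's middle, over 0.4 N on the rack, tilt under 0.35 rad, slower than 0.05 m/s (all of step 4 and x of wrench_bar in the frame of rack between -0.085 and -0.004 m and z of wrench_bar in the frame of rack between 0.195 and 0.222 m and y of wrench_bar in the frame of rack between -0.25 and 0.25 m and contact force between each of wrench, tote0, tote1, tote2 and rack above 0.4 N and linear speed of each of wrench, tote0, tote1, tote2 below 0.05 m/s and angle between each of wrench, tote0, tote1, tote2's own z axis and vertical below 0.35 rad and x of tote0_bar in the frame of rack between -0.085 and -0.004 m and z of tote0_bar in the frame of rack between 0.195 and 0.222 m and y of tote0_bar in the frame of rack between -0.25 and 0.25 m and x of tote1_bar in the frame of rack between -0.085 and -0.004 m and z of tote1_bar in the frame of rack between 0.195 and 0.222 m and y of tote1_bar in the frame of rack between -0.25 and 0.25 m and x of tote2_bar in the frame of rack between -0.085 and -0.004 m and z of tote2_bar in the frame of rack between 0.195 and 0.222 m and y of tote2_bar in the frame of rack between -0.25 and 0.25 m); the robot touches nothing.
It fails at once if a screw goes past 1.65 rad while another has not had its first turn (below 0.55 rad) (value of joint any of screw0, screw1, screw2, screw3 above 1.65 rad and value of joint any of screw0, screw1, screw2, screw3 below 0.55 rad).
It fails at once if the fingers touch the press or its screws (over 2 N) (contact force between the fingers and press above 2 N).
It fails at once if a bystander (glue, jar, offcut, sanding block, hammer) is moved by more than 40 mm (distance of any of glue, jar, offcut, sander, mallet from where it was at the start of the episode above 0.04 m).
Of tote0, tote1, tote2 only 2 to 3 are there at a start; the rules pass over those that are not, and their reading is None.
At some moment in a run one of tote0, tote1, tote2 may be knocked a few centimetres aside while the robot is not near it.
It also fails if it takes over 210 s, if anything falls off the work surface, if the arm or the gripper's body presses on something with over 40 N, if the wrist force passes 120 N, or if a joint passes its speed limit or range.

## Working session

There is one attempt and no reset: what is moved stays moved. The work goes in short steps, Python scripts to look and compute and a tool call to move; the robot and the scene stay as the last step left them, time stands still between calls to the robot, and variables do not carry over. Pictures are saved under pics/ and viewed, at most 14 in all, crops included, and the job is handed in when it is done.

Besides the shell and the picture viewer there is one more tool, called after "Request:" as name(argument=value, ...), one argument or row to a line, values as JSON. play_rows: Moves the arm, as the interface text tells. Its arguments: {"type":"object","properties":{"moves":{"type":"array"},"newtons":{"type":"number"}},"required":["moves"]}

```bash
ls; mkdir -p pics; cat > h.py <<'E'
import numpy as np, cv2
from bench import bot
from scipy.spatial.transform import Rotation as R
def snap(n,f=None):
    im=bot.snapshot(n)
    if f: cv2.imwrite(f'pics/{f}.png',cv2.cvtColor(im,cv2.COLOR_RGB2BGR))
    return im
def tool():
    s=bot.sense(); T=np.eye(4); T[:3,:3]=R.from_euler('xyz',s['orientation'],degrees=True).as_matrix(); T[:3,3]=s['position']; return T
def cam(n,T=None):
    c=bot.get_calibration(n); K=np.array([[c['fx'],0,c['cx']],[0,c['fy'],c['cy']],[0,0,1]])
    V=np.array(c['view']) if 'view' in c else np.linalg.inv(T@np.array(c['tool_from_camera']))
    return K,V
def onplane(K,V,uv,z):
    uv=np.atleast_2d(np.asarray(uv,float)); d=np.c_[uv,np.ones(len(uv))]@np.linalg.inv(K).T@V[:3,:3]
    o=-V[:3,:3].T@V[:3,3]; return o+d*((z-o[2])/d[:,2])[:,None]
def proj(K,V,P):
    P=np.atleast_2d(P); c=P@V[:3,:3].T+V[:3,3]; q=c@K.T; return q[:,:2]/q[:,2:]
E
python3 - <<'E'
from h import *
print(bot.sense())
a=snap('scene','s0');b=snap('side','d0');c=snap('wrist','w0')
for n in('scene','side'): 
    K,V=cam(n); print(n,K[0,0],np.round(-V[:3,:3].T@V[:3,3]),np.round(V[2,:3],2))
print(bot.get_calibration('wrist'))
for n in ['press','wrench','wrench_bar','tote0','tote1','tote2','rack','glue','jar','offcut','sander','mallet','head0']:
    for cm in('scene','side'):
        print(n,cm,[(round(float(d['score']),2),[int(x) for x in d['box']]) for d in bot.silhouettes(n,cm)])
E
```

```text
pics
{'time': 0.0, 'joints': array([-6.98787080e+01,  7.13193986e+00,  9.46340533e+01,  2.79356729e-03,
        7.83515271e+01, -4.73139229e+00]), 'qd': array([ 0.02981768, -0.05755146,  0.00987584,  0.08398937, -0.00293763,
        0.0514301 ]), 'joint_efforts': array([-2.41147764e-04, -4.23607635e+01, -3.65455985e+01, -7.54072721e-05,
        6.88671353e-03, -2.34996129e-06]), 'position': array([ 272.97454483, -589.23166318,  230.07088784]), 'orientation': array([-1.79883106e+02, -1.24191476e-02,  2.48521048e+01]), 'force': array([-0.49998463,  0.31593402, -0.61519704]), 'ft_torque': array([ 0.02912729,  0.01444765, -0.03686828]), 'grip_force': 0.0, 'width': 85.64722159382238}
scene 390.93574831669173 [1226. -794.  962.] [-0.49  0.59 -0.64]
side 491.1438794926565 [ 425. 1297.  859.] [ 0.1  -0.87 -0.49]
{'fx': 301.0198028397796, 'fy': 301.0198028397796, 'cx': 318.6771844411635, 'cy': 196.41751073935794, 'tool_from_camera': array([[-1.03380087e-03, -9.53197920e-01, -3.02345260e-01,
         7.82150531e+01],
       [ 9.99999242e-01, -1.18744615e-03,  3.24367963e-04,
         1.0047615
[... 1669 characters left out ...]
ck side [(0.68, [227, 140, 305, 283])]
glue scene [(0.68, [308, 126, 325, 164])]
glue side [(0.85, [392, 240, 421, 291])]
jar scene [(0.65, [209, 192, 229, 226])]
jar side [(0.77, [389, 170, 411, 203])]
offcut scene [(0.76, [324, 220, 349, 250]), (0.24, [308, 125, 325, 166])]
offcut side [(0.79, [284, 209, 298, 230])]
sander scene [(0.76, [368, 140, 391, 156])]
sander side []
mallet scene [(0.77, [136, 268, 224, 300]), (0.73, [366, 148, 397, 181]), (0.29, [230, 229, 260, 286])]
mallet side [(0.79, [334, 154, 393, 177])]
head0 scene [(0.57, [328, 186, 334, 192]), (0.42, [290, 191, 301, 197]), (0.41, [336, 139, 361, 176])]
head0 side [(0.53, [355, 220, 363, 233]), (0.52, [351, 207, 360, 215])]
```

```bash
python3 - <<'E'
import cv2
a=cv2.imread('pics/s0.png')[100:320,110:470]; cv2.imwrite('pics/s0c.png',cv2.resize(a,None,fx=2.2,fy=2.2,interpolation=cv2.INTER_CUBIC))
a=cv2.imread('pics/d0.png')[110:360,180:470]; cv2.imwrite('pics/d0c.png',cv2.resize(a,None,fx=2.3,fy=2.3,interpolation=cv2.INTER_CUBIC))
E
```

```text
(no output)
```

View pics/s0c.png

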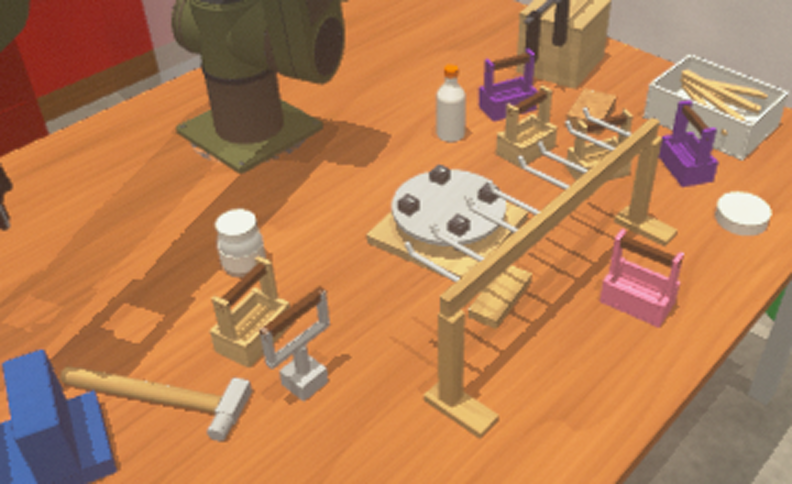

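View pics/d0c.png

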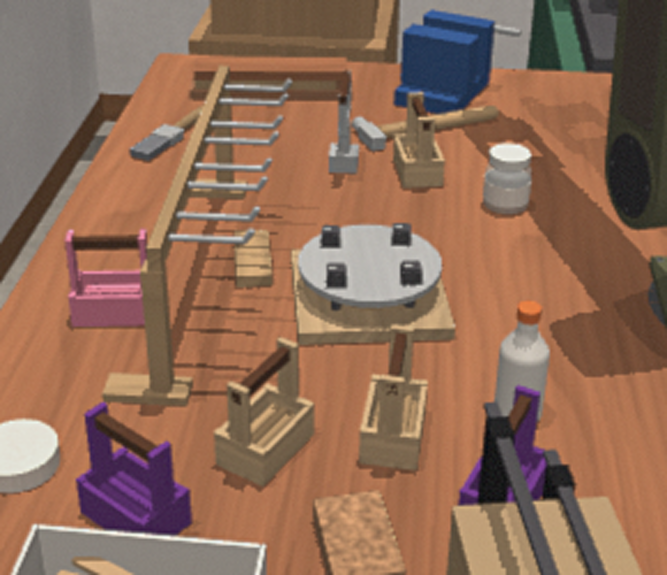

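```bash
cat >> h.py <<'E'
def bars(n,K,V,im,targets=('tote0',),z=107,smin=0.3):
    hsv=cv2.cvtColor(im,cv2.COLOR_RGB2HSV); out=[]
    for t in targets:
        for d in bot.silhouettes(t,n):
            if d['score']<smin: continue
            l,tp,r,b=[int(x) for x in d['box']]; m=np.zeros(im.shape[:2],bool); m[max(tp-4,0):b+5,max(l-4,0):r+5]=1
            br=(im[...,0]>1.6*im[...,2])&(im[...,0]<125)&(im[...,0]>45)&(im[...,0]>1.25*im[...,1])
            px=d['pixels']; col=np.median(im[px],0).astype(int)
            v,u=np.nonzero(br&m)
            if len(u)<8: out.append((t,d['score'],col,d['box'],None)); continue
            # largest component
            k,lab,st,c=cv2.connectedComponentsWithStats((br&m).astype(np.uint8)); i=1+np.argmax(st[1:,4]); v,u=np.nonzero(lab==i)
            P=onplane(K,V,np.c_[u,v],z)[:,:2]; c=P.mean(0); w,E=np.linalg.eigh(np.cov((P-c).T)); 
            out.append((t,round(float(d['score']),2),col,[int(x) for x in d['box']],c.round(),round(float(np.degrees(np.arctan2(E[1,1],E[0,1]))),1),(np.sqrt(12*w)).round(),len(u)))
    return out
E
python3 - <<'E'
from h import *
for n in('scene','side'):
    K,V=cam(n); im=snap(n)
    for o in bars(n,K,V,im): print(n,*o)
    for o in bars(n,K,V,im,('wrench_bar',),142): print(n,*o)
K,V=cam('scene')
f=lambda x,y:(110+x/2.2,100+y/2.2)
# heads z82; beam top ends z 211
print('heads',onplane(K,V,[f(439,173),f(408,203),f(458,223),f(487,191)],82).round())
print('beam front-top ends',onplane(K,V,[f(441,300),f(655,124)],211).round())
print('tips',onplane(K,V,[f(408,245),f(432,228),f(468,200),f(489,186),f(521,159),f(540,146),f(569,124),f(585,109)],212).round())
for t,z in(('glue',75),('jar',45),('offcut',20),('sander',30),('mallet',15)):
    d=bot.silhouettes(t,'scene')[0]['box']; print(t,onplane(K,V,[(d[0]+d[2])/2,(d[1]+d[3])/2],z).round())
K,V=cam('side')
f=lambda x,y:(180+x/2.3,110+y/2.3)
print('heads',onplane(K,V,[f(330,231),f(401,230),f(336,268),f(411,266)],82).round())
print('tips',onplane(K,V,[f(289,83),f(284,97),f(279,120),f(274,135),f(268,160),f(265,181),f(257,210),f(251,235)],212).round())
print('beam top',onplane(K,V,[f(222,68),f(155,248)],211).round())
E
```

```text
scene tote0 0.96 [109  66 101] [327, 124, 353, 158] [328. 405.] 72.1 [24. 83.] 47
scene tote0 0.89 [153 122  82] [337, 139, 359, 174] [449. 315.] 87.4 [16. 79.] 39
scene tote0 0.87 [106  65 106] [408, 145, 436, 183] [696. 465.] 144.8 [11. 68.] 27
scene tote0 0.75 [180  98 108] [382, 205, 420, 251] [822. 101.] -172.0 [15. 83.] 79
scene tote0 0.69 [152 121  82] [365, 148, 399, 183] [601. 371.] 65.8 [22. 31.] 23
scene tote0 0.6 [158 124  80] [204, 217, 241, 266] [ 441. -333.] 103.0 [11. 79.] 65
scene tote0 0.48 [107  92  83] [291.2, 192.1, 302.9, 197.6] None
scene wrench_bar 0.7 [138 123 109] [226, 232, 260, 281] [ 563. -348.] 92.8 [12. 87.] 86
side tote0 0.9 [116  97  75] [274, 256, 317, 321] [581. 336.] 66.7 [21. 80.] 159
side tote0 0.88 [139  81  95] [209, 211, 246, 252] [825. 102.] -170.5 [34. 82.] 165
side tote0 0.72 [68 40 79] [212, 287, 265, 342] [707. 458.] 143.7 [21. 78.] 198
side tote0 0.71 [122 102  78] [350, 147, 374, 193] [ 436. -104.] 132.3 [47. 97.] 44
side tote0 0.67 [123 102  78] [338, 248, 367, 312] [443. 293.] 86.4 [14. 77.] 98
side tote0 0.66 [74 43 83] [377, 276, 41
[... 271 characters left out ...]
 82.]
 [536.  80.  82.]]
beam front-top ends [[ 732. -250.  211.]
 [ 725.  259.  211.]]
tips [[ 634. -205.  212.]
 [ 634. -159.  212.]
 [ 631.  -82.  212.]
 [ 633.  -38.  212.]
 [ 627.   43.  212.]
 [ 628.   89.  212.]
 [ 625.  166.  212.]
 [ 619.  219.  212.]]
glue [[ 461. -349.   75.]]
jar [[ 295. -250.   45.]]
offcut [[670. -45.  20.]]
sander [[487. 471.  30.]]
mallet [[ 447. -513.   15.]]
heads [[545.  -1.  82.]
 [451. -15.  82.]
 [529.  89.  82.]
 [434.  73.  82.]]
tips [[ 625. -191.  212.]
 [ 625. -141.  212.]
 [ 622.  -66.  212.]
 [ 622.  -20.  212.]
 [ 619.   52.  212.]
 [ 615.  107.  212.]
 [ 614.  179.  212.]
 [ 612.  235.  212.]]
beam top [[ 731. -237.  211.]
 [ 712.  272.  211.]]
```

```bash
cat >> h.py <<'E'
import json
def plan(targets,start=None):
    """targets: (x,y,z,yaw); prints offset, turn about tool z per call from tracked commanded pose"""
    x,y,z,yw=start or json.load(open('cmd.json'))
    for t in targets:
        X,Y,Z,W=t; n=int(max(1,np.ceil(np.linalg.norm([X-x,Y-y,Z-z])/235),np.ceil(abs(W-yw)/40)))
        for i in range(n):
            f=1/(n-i); a=np.radians(yw); dx,dy=(X-x)*f,(Y-y)*f
            o=np.round(2*np.array([dx*np.cos(a)+dy*np.sin(a), dx*np.sin(a)-dy*np.cos(a), -(Z-z)*f]))/2; r=np.round(2*(yw-W)*f)/2
            x+=o[0]*np.cos(a)+o[1]*np.sin(a); y+=o[0]*np.sin(a)-o[1]*np.cos(a); z-=o[2]; yw-=r
            q=np.degrees(np.arctan2(y,x))+90-yw
            print('offset',o.tolist(),'rz',float(r),'->',np.round([x,y,z,yw],1).tolist(),'j6 %.0f r %.0f'%(q,np.hypot(x,y)))
    json.dump([x,y,z,yw],open('cmd.json','w'))
E
python3 - <<'E'
from h import *
plan([(500,-330,330,93)],(273.2,-589.8,231.3,24.85))
E
```

```text
offset [157.5, -70.0, -49.5] rz -34.0 -> [386.7, -460.1, 280.8, 58.8] j6 -19 r 601
offset [170.0, 29.5, -49.0] rz -34.0 -> [499.9, -329.9, 329.8, 92.8] j6 -36 r 599
```

Request:
play_rows(
  moves=[
    {"offset": [157.5, -70, -49.5], "delta_rot": [0, 0, -34], "gripper": -1},
    {"offset": [157.5, -70, -49.5], "delta_rot": [0, 0, -34], "gripper": -1},
    {"offset": [157.5, -70, -49.5], "delta_rot": [0, 0, -34], "gripper": -1},
    {"offset": [157.5, -70, -49.5], "delta_rot": [0, 0, -34], "gripper": -1},
    {"offset": [157.5, -70, -49.5], "delta_rot": [0, 0, -34], "gripper": -1},
  ],
  newtons=90,
)

```text
time: 2.5
position: [389.3, -458.2, 283.2]
orientation: [179.8, 0.0, 59.2]
force: [-0.1, -1.0, -0.5]
width: 85.3
grip_force: 0.0
```

Request:
play_rows(
  moves=[
    {"offset": [170, 29.5, -49], "delta_rot": [0, 0, -34], "gripper": -1},
    {"offset": [170, 29.5, -49], "delta_rot": [0, 0, -34], "gripper": -1},
    {"offset": [170, 29.5, -49], "delta_rot": [0, 0, -34], "gripper": -1},
    {"offset": [170, 29.5, -49], "delta_rot": [0, 0, -34], "gripper": -1},
    {"offset": [170, 29.5, -49], "delta_rot": [0, 0, -34], "gripper": -1},
  ],
)

```text
time: 3.0
position: [501.8, -328.3, 331.3]
orientation: [179.9, 0.1, 93.1]
force: [-0.6, 0.6, 0.3]
width: 85.4
grip_force: 0.0
```

```bash
python3 - <<'E'
from h import *
s=bot.sense(); print(s['time'],s['position'],s['orientation'],s['qd'].round(1))
T=tool(); im=snap('wrist','w1'); K,V=cam('wrist',T)
for o in bars('wrist',K,V,im): print(*o)
for o in bars('wrist',K,V,im,('wrench_bar',),149): print(*o)
E
```

```text
3.0 [ 501.81760825 -328.28575089  331.3498951 ] [1.79869656e+02 7.64683200e-02 9.30740753e+01] [-3.2  0.3  1.7 -2.2 -0.4  3.5]
tote0 0.89 [147 118  71] [245, 121, 304, 212] [ 438. -338.] 102.8 [16. 84.] 862
wrench_bar 0.93 [121  98  87] [339, 144, 377, 235] [ 558. -345.] 90.9 [11. 88.] 742
```

View pics/w1.png

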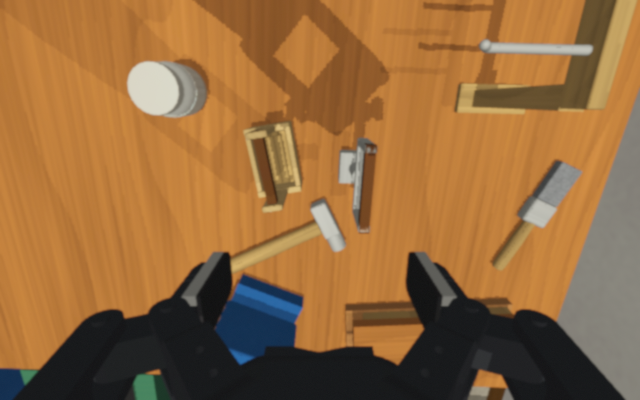

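```bash
python3 - <<'E'
from h import *
plan([(559,-345,230,91),(559,-345,123,91)])
E
```

```text
offset [-18.0, 58.5, 100.0] rz 2.0 -> [559.2, -344.9, 229.8, 90.8] j6 -33 r 657
offset [-0.0, -0.0, 107.0] rz -0.0 -> [559.2, -344.9, 122.8, 90.8] j6 -33 r 657
```

Request:
play_rows(
  moves=[
    {"offset": [-18, 58.5, 100], "delta_rot": [0, 0, 2], "gripper": -1},
    {"offset": [-18, 58.5, 100], "delta_rot": [0, 0, 2], "gripper": -1},
    {"offset": [-18, 58.5, 100], "delta_rot": [0, 0, 2], "gripper": -1},
    {"offset": [-18, 58.5, 100], "delta_rot": [0, 0, 2], "gripper": -1},
    {"offset": [-18, 58.5, 100], "delta_rot": [0, 0, 2], "gripper": -1},
  ],
)

```text
time: 3.65
position: [558.6, -345.9, 230.8]
orientation: [180.0, 0.0, 90.8]
force: [-0.1, 0.3, 0.5]
width: 85.0
grip_force: 0.0
```

```bash
python3 - <<'E'
from h import *
s=bot.sense(); print(s['time'],s['position'],s['orientation'],s['qd'].round(1))
T=tool(); im=snap('wrist','w2'); K,V=cam('wrist',T)
for o in bars('wrist',K,V,im,('wrench_bar',),149): print(*o)
E
```

```text
3.65 [ 558.58828812 -345.8959766   230.82390516] [1.79995347e+02 2.68392458e-02 9.07599575e+01] [ 0.2 -2.  -1.6  0.1 -0.2 -0. ]
wrench_bar 0.61 [117  78  45] [297, 133, 338, 266] [ 559. -336.] 91.8 [12. 98.] 1614
```

View pics/w2.png

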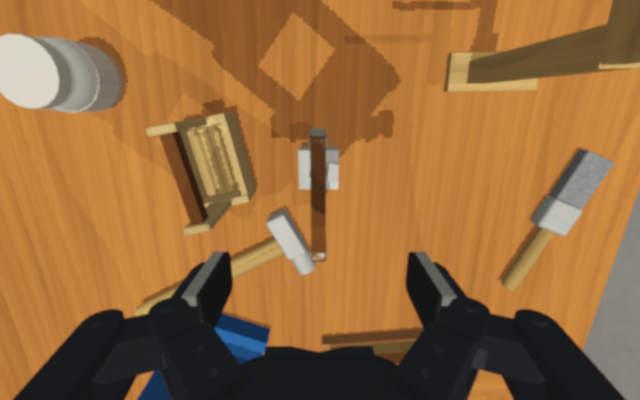

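```bash
python3 - <<'E'
from h import *
T=tool(); im=cv2.imread('pics/w2.png')[...,::-1]; K,V=cam('wrist',T)
for v in range(124,272,4): print(v,im[v,319].tolist(),end=' ')
print()
print(onplane(K,V,[(318,130),(318,142),(319,252),(319,262)],149).round(1))
print(onplane(K,V,[(299,149),(339,149),(299,189),(339,189)],20).round(1))
E
```

```text
124 [152, 96, 46] 128 [128, 98, 75] 132 [96, 98, 91] 136 [87, 70, 58] 140 [100, 69, 47] 144 [89, 55, 30] 148 [86, 52, 26] 152 [86, 52, 27] 156 [84, 51, 26] 160 [85, 51, 26] 164 [85, 50, 27] 168 [85, 50, 28] 172 [84, 50, 26] 176 [83, 50, 27] 180 [81, 49, 25] 184 [71, 43, 23] 188 [71, 43, 23] 192 [71, 43, 22] 196 [71, 42, 22] 200 [71, 43, 23] 204 [71, 43, 24] 208 [71, 42, 22] 212 [95, 57, 30] 216 [108, 65, 31] 220 [108, 65, 31] 224 [108, 66, 31] 228 [117, 73, 34] 232 [118, 73, 35] 236 [117, 73, 35] 240 [117, 72, 35] 244 [117, 72, 34] 248 [117, 70, 36] 252 [139, 106, 82] 256 [180, 153, 129] 260 [143, 106, 78] 264 [190, 126, 60] 268 [190, 125, 61] 
[[ 559.5 -290.   149. ]
 [ 559.6 -298.7  149. ]
 [ 561.6 -390.3  149. ]
 [ 561.7 -399.8  149. ]]
[[ 537.9 -324.4   20. ]
 [ 585.1 -323.8   20. ]
 [ 537.5 -373.6   20. ]
 [ 586.7 -373.    20. ]]
```

```bash
python3 - <<'E'
from h import *
plan([(559,-345,330,91),(540,106,340,91)],(559.2,-344.9,229.8,90.85))
E
```

```text
offset [-0.0, -0.0, -100.0] rz -0.0 -> [559.2, -344.9, 329.8, 90.8] j6 -33 r 657
offset [225.5, -6.5, -5.0] rz -0.0 -> [549.4, -119.5, 334.8, 90.8] j6 -13 r 562
offset [225.5, -6.0, -5.0] rz -0.0 -> [540.0, 105.9, 339.8, 90.8] j6 10 r 550
```

Request:
play_rows(
  moves=[
    {"offset": [0, 0, -50], "delta_rot": [0, 0, 0], "gripper": -1},
    {"offset": [50, -1.5, -100], "delta_rot": [0, 0, 0], "gripper": -1},
    {"offset": [100, -3, -105], "delta_rot": [0, 0, 0], "gripper": -1},
    {"offset": [150, -4.5, -105], "delta_rot": [0, 0, 0], "gripper": -1},
    {"offset": [200, -6, -105], "delta_rot": [0, 0, 0], "gripper": -1},
  ],
)

```text
time: 4.25
position: [550.9, -161.0, 339.4]
orientation: [179.6, 0.2, 90.8]
force: [0.8, -0.7, -0.5]
width: 85.0
grip_force: 0.0
```

Request:
play_rows(
  moves=[
    {"offset": [251, -6.5, -5], "delta_rot": [0, 0, 0], "gripper": -1},
    {"offset": [251, -6.5, -5], "delta_rot": [0, 0, 0], "gripper": -1},
    {"offset": [251, -6.5, -5], "delta_rot": [0, 0, 0], "gripper": -1},
    {"offset": [251, -6.5, -5], "delta_rot": [0, 0, 0], "gripper": -1},
    {"offset": [251, -6.5, -5], "delta_rot": [0, 0, 0], "gripper": -1},
  ],
)

```text
time: 4.75
position: [540.3, 89.3, 342.9]
orientation: [179.7, -0.0, 90.8]
force: [1.5, -0.2, -0.6]
width: 85.4
grip_force: 0.0
```

```bash
python3 - <<'E'
from h import *
s=bot.sense(); print(s['time'],s['position'],s['orientation'],s['qd'].round(1))
snap('wrist'); T=tool(); print(T[:3,3]); im=snap('wrist','w3'); K,V=cam('wrist',T); np.save('T3.npy',T)
for o in bars('wrist',K,V,im): print(*o)
for n in('head0','press','rack','offcut','glue','jar'):
  for d in bot.silhouettes(n,'wrist'): print(n,round(float(d['score']),2),[int(x) for x in d['box']],d['pixels'].sum())
E
```

```text
4.75 [540.26605558  89.32153532 342.86731004] [ 1.79679569e+02 -5.45407361e-03  9.08150038e+01] [52.7  5.6 -5.8 -0.1  0.  52.2]
[539.57156635  95.98312391 343.04217575]
tote0 0.63 [111  90  57] [238, 345, 274, 363] [ 455. -189.] -173.9 [12. 59.] 90
tote0 0.63 [123  68  75] [458, 127, 590, 176] [836. 112.] 176.2 [32. 70.] 1082
tote0 0.62 [117  93  58] [321, 0, 368, 19] [570. 267.] 154.3 [ 1. 21.] 18
tote0 0.6 [150 121  72] [215, 3, 278, 38] [443. 274.] 178.0 [ 8. 13.] 99
head0 0.94 [228, 165, 255, 187] 442
head0 0.89 [313, 219, 328, 236] 327
head0 0.67 [249, 224, 268, 246] 412
head0 0.64 [299, 155, 320, 175] 381
press 0.8 [210, 120, 356, 253] 15284
rack 0.86 [386, 0, 554, 399] 17706
offcut 0.68 [364, 194, 401, 262] 1974
glue 0.65 [68, 1, 175, 65] 4246
jar 0.64 [311, 216, 328, 237] 365
jar 0.53 [67, 0, 176, 66] 4138
```

View pics/w3.png

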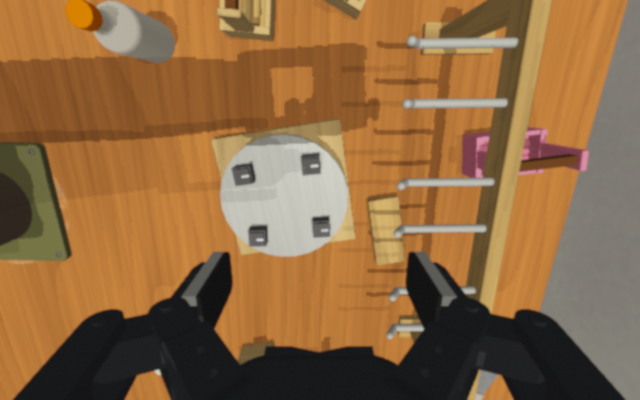

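```bash
python3 - <<'E'
from h import *
snap('wrist');T=tool(); im=snap('wrist','w4'); s=bot.sense(); print(s['time'],T[:3,3],s['orientation'],s['qd'].round(1)); np.save('T4.npy',T)
cs=[]
for d in bot.silhouettes('head0','wrist')[:5]:
  b=d['box']; u,v=int((b[0]+b[2])/2),int((b[1]+b[3])/2); print(round(float(d['score']),2),u,v,[int(x) for x in b])
  if d['score']>.4: cs.append(cv2.resize(im[v-18:v+18,u-18:u+18],(390,290) if 0 else (290,290),interpolation=cv2.INTER_NEAREST))
cs=cs[:4]
o=np.vstack([np.hstack(cs[:2]),np.hstack(cs[2:4])]); cv2.imwrite('pics/heads.png',o[...,::-1])
E
```

```text
5.3 [540.92472998  86.32321466 339.68978533] [1.79996359e+02 5.43012084e-03 9.07365533e+01] [ 0.4  0.1  0.   0.   0.  -0. ]
0.94 257 231 [246, 221, 267, 241]
0.86 323 220 [316, 213, 330, 227]
0.74 242 168 [228, 156, 256, 180]
0.63 311 158 [299, 146, 323, 170]
0.31 351 3 [339, 0, 362, 7]
```

View pics/heads.png

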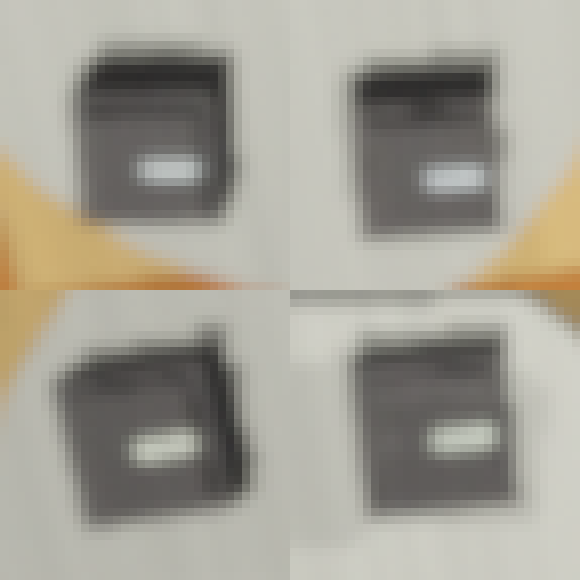

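```bash
cat >> h.py <<'E'
def heads(im,K,V,boxes):
    out=[]; g=im.astype(float).mean(2)
    for b in boxes:
        l,t,r,bt=[int(x) for x in b]; sub=g[t:bt+1,l:r+1]; dark=sub<125
        dk=cv2.erode(cv2.morphologyEx(dark.astype(np.uint8),cv2.MORPH_CLOSE,np.ones((5,5))),np.ones((3,3)),borderValue=0)
        w=np.clip(sub-125,0,None)*dk; v,u=np.nonzero(w>0)
        if len(u)<4: out.append(None); continue
        P=onplane(K,V,np.c_[u+l,v+t],82)[:,:2]; ww=w[v,u]; c=np.average(P,0,ww); C=np.cov((P-c).T,aweights=ww); e,E=np.linalg.eigh(C); d=E[:,1]
        out.append((c,d,np.sqrt(12*e[1]),len(u)))
    return out
E
python3 - <<'E'
from h import *
T=np.load('T4.npy'); im=cv2.imread('pics/w4.png')[...,::-1]; K,V=cam('wrist',T)
B=[[246,221,267,241],[312,211,334,229],[230,156,254,180],[299,146,323,170]]
cs=[]
for h in heads(im,K,V,B):
    c,d,L,n=h; d=d*np.sign(d[0]); print(c.round(1),np.degrees(np.arctan2(d[1],d[0])).round(1),L.round(1),n); cs.append(c-d*5.2)
cs=np.array(cs); m=cs.mean(0); print(m,np.linalg.norm(cs-m,axis=1),np.degrees(np.arctan2(*(cs-m).T[::-1])))
print(proj(K,V,np.c_[cs,np.full(4,82)]).round(1))
a=np.radians(np.degrees(np.arctan2(*(cs-m).T[::-1]))); 
# rack tips
tp=[(412,37),(408,99),(401,180),(397,225),(393,290),(389,327)]
# redetect tips by eye from w3 with T3
T3=np.load('T3.npy'); K,V=cam('wrist',T3)
tips=onplane(K,V,[(413,42),(408,104),(402,185),(398,231),(394,295),(390,332)],212)[:,:2]; print(tips.round(1))
print('beam',onplane(K,V,[(546,0),(483,310)],211).round(1), onplane(K,V,[(520,0),(468,300)],211).round(1))
E
```

```text
[458.  -23.8] -82.1 15.6 46
[550.8  -5.3] 11.8 20.5 41
[440.5  73.9] 35.0 17.7 47
[533.9  91.6] -29.3 27.1 43
[492.13062916  34.9823486 ] [64.01456317 67.7179676  66.46472872 69.87635678] [-123.01030152  -37.65518739  147.30899241   57.83581899]
[[259.  231.7]
 [320.3 224.4]
 [240.3 171. ]
 [309.  154.7]]
[[616.6 221.2]
 [617.8 172.4]
 [620.   99.4]
 [620.9  52.2]
 [623.9 -21.7]
 [624.  -69.7]]
beam [[719.8 253.8 211. ]
 [723.1 -40.  211. ]] [[698.9 253.3 211. ]
 [704.6 -27.5 211. ]]
```

```bash
python3 - <<'E'
s=open('h.py').read(); i=s.index('def heads'); open('h.py','w').write(s[:i]+'''def heads(im,K,V,cents,h=16,up=6):
    """white line: isolated bright blob inside the dark head -> centre, direction, length"""
    out=[]; g=im.astype(float).mean(2).astype(np.float32)
    for u0,v0 in cents:
        l,t=int(u0)-h,int(v0)-h; sub=cv2.resize(g[t:t+2*h,l:l+2*h],None,fx=up,fy=up,interpolation=cv2.INTER_CUBIC)
        k,lab,st,c=cv2.connectedComponentsWithStats((sub>125).astype(np.uint8)); N=2*h*up; best=None
        for i in range(1,k):
            x,y,w,hh,a=st[i]
            if x>0 and y>0 and x+w<N and y+hh<N and a>100 and (best is None or a>st[best,4]): best=i
        if best is None: out.append(None); continue
        v,u=np.nonzero(lab==best); uv=np.c_[(u+.5)/up-.5+l,(v+.5)/up-.5+t]; P=onplane(K,V,uv,82)[:,:2]; c=P.mean(0); e,E=np.linalg.eigh(np.cov((P-c).T))
        out.append((c,E[:,1],np.sqrt(12*e),uv.mean(0)))
    return out
''')
E
python3 - <<'E'
from h import *
T=np.load('T4.npy'); im=cv2.imread('pics/w4.png')[...,::-1]; K,V=cam('wrist',T)
cs=[]
for h in heads(im,K,V,[(257,231),(323,220),(242,168),(311,158)]):
    if h is None: print(h); continue
    c,d,L,uv=h; d=d*np.sign(d[0]); print(c.round(1),np.degrees(np.arctan2(d[1],d[0])).round(1),L.round(1),uv.round(1)); cs.append(c-d*4.8)
cs=np.array(cs); m=cs.mean(0); print(cs.round(1),m,np.linalg.norm(cs-m,axis=1),np.degrees(np.arctan2(*(cs-m).T[::-1])))
E
```

```text
[457.7 -21.5] 2.6 [ 6.2 11. ] [259.4 233.5]
None
[441.2  73.8] 11.0 [ 5.4 11. ] [243.9 169. ]
[536.1  90. ] 7.4 [ 5.5 11.3] [314.  157.8]
[[452.9 -21.8]
 [436.5  72.8]
 [531.4  89.4]] [473.60423324  46.8333497 ] [71.64818493 45.29659076 71.7700644 ] [-106.78093037  144.95414015   36.39666119]
```

```bash
python3 - <<'E'
from h import *
s=bot.sense(); print(s['position'],s['orientation'])
plan([(560.5,-345.5,300,91),(560.5,-345.5,123,91)],(*s['position'],s['orientation'][2]))
E
```

```text
[540.87418719  86.68373687 339.41928767] [-1.79989618e+02  2.37203490e-03  9.07526007e+01]
offset [-216.0, 7.0, 19.5] rz -0.0 -> [550.7, -129.2, 319.9, 90.8] j6 -14 r 566
offset [-216.5, 7.0, 20.0] rz -0.0 -> [560.6, -345.6, 299.9, 90.8] j6 -32 r 659
offset [0.0, -0.0, 177.0] rz -0.0 -> [560.6, -345.6, 122.9, 90.8] j6 -32 r 659
```

Request:
play_rows(
  moves=[
    {"offset": [-216, 7, 19.5], "delta_rot": [0, 0, 0], "gripper": -1},
    {"offset": [-216, 7, 19.5], "delta_rot": [0, 0, 0], "gripper": -1},
    {"offset": [-216, 7, 19.5], "delta_rot": [0, 0, 0], "gripper": -1},
    {"offset": [-216, 7, 19.5], "delta_rot": [0, 0, 0], "gripper": -1},
    {"offset": [-216, 7, 19.5], "delta_rot": [0, 0, 0], "gripper": -1},
  ],
)

```text
time: 5.85
position: [550.4, -132.4, 319.0]
orientation: [-179.9, 0.0, 90.6]
force: [-0.7, 0.8, 0.1]
width: 85.8
grip_force: 0.0
```

Request:
play_rows(
  moves=[
    {"offset": [-216.5, 7, 20], "delta_rot": [0, 0, 0], "gripper": -1},
    {"offset": [-216.5, 7, 20], "delta_rot": [0, 0, 0], "gripper": -1},
    {"offset": [-216.5, 7, 20], "delta_rot": [0, 0, 0], "gripper": -1},
    {"offset": [-216.5, 7, 20], "delta_rot": [0, 0, 0], "gripper": -1},
    {"offset": [-216.5, 7, 20], "delta_rot": [0, 0, 0], "gripper": -1},
  ],
)

```text
time: 6.35
position: [560.4, -348.3, 298.5]
orientation: [-179.9, -0.0, 90.6]
force: [-0.4, 0.4, -0.1]
width: 85.3
grip_force: 0.0
```

Request:
play_rows(
  moves=[
    {"offset": [0, 0, 0], "delta_rot": [0, 0, 0], "gripper": -1},
    {"offset": [0, 0, 45], "delta_rot": [0, 0, 0], "gripper": -1},
    {"offset": [0, 0, 90], "delta_rot": [0, 0, 0], "gripper": -1},
    {"offset": [0, 0, 120], "delta_rot": [0, 0, 0], "gripper": -1},
    {"offset": [0, 0, 140], "delta_rot": [0, 0, 0], "gripper": -1},
  ],
)

```text
time: 6.85
position: [560.4, -341.5, 156.8]
orientation: [-179.8, -0.2, 90.9]
force: [0.4, 0.1, -0.9]
width: 85.6
grip_force: 0.0
```

Request:
play_rows(
  moves=[
    {"offset": [0, 0, 15], "delta_rot": [0, 0, 0], "gripper": -1},
    {"offset": [0, 0, 30], "delta_rot": [0, 0, 0], "gripper": -1},
    {"offset": [0, 0, 37], "delta_rot": [0, 0, 0], "gripper": -1},
    {"offset": [0, 0, 37], "delta_rot": [0, 0, 0], "gripper": 1},
    {"offset": [0, 0, 37], "delta_rot": [0, 0, 0], "gripper": 1},
  ],
  newtons=90,
)

```text
time: 7.35
position: [561.8, -344.8, 124.1]
orientation: [179.9, 0.1, 90.9]
force: [0.5, -0.7, -0.3]
width: 58.7
grip_force: 0.0
```

Request:
play_rows(
  moves=[
    {"offset": [0, 0, 0], "delta_rot": [0, 0, 0], "gripper": 1},
    {"offset": [0, 0, 0], "delta_rot": [0, 0, 0], "gripper": 1},
    {"offset": [0, 0, 0], "delta_rot": [0, 0, 0], "gripper": 1},
    {"offset": [0, 0, 0], "delta_rot": [0, 0, 0], "gripper": 1},
    {"offset": [0, 0, 0], "delta_rot": [0, 0, 0], "gripper": 1},
  ],
)

```text
time: 7.85
position: [561.2, -344.9, 123.8]
orientation: [180.0, 0.0, 90.9]
force: [-1.8, -0.5, 4.7]
width: 10.4
grip_force: 88.8
```

Request:
play_rows(
  moves=[
    {"offset": [0, 0, -20], "delta_rot": [0, 0, 0], "gripper": 1},
    {"offset": [0, 0, -60], "delta_rot": [0, 0, 0], "gripper": 1},
    {"offset": [0, 0, -100], "delta_rot": [0, 0, 0], "gripper": 1},
    {"offset": [0, 0, -130], "delta_rot": [0, 0, 0], "gripper": 1},
    {"offset": [0, 0, -130], "delta_rot": [0, 0, 0], "gripper": 1},
  ],
)

```text
time: 8.35
position: [563.2, -345.8, 257.8]
orientation: [179.6, 0.3, 90.9]
force: [0.6, -1.3, -3.3]
width: 10.0
grip_force: 88.6
```

```bash
python3 - <<'E'
from h import *
snap('wrist');T=tool(); im=snap('wrist','w5'); s=bot.sense(); print(s['time'],T[:3,3],s['orientation'],s['qd'].round(1),s['force'],s['width']); np.save('T5.npy',T)
c=im[120:400,220:430]; cv2.imwrite('pics/w5c.png',cv2.resize(c,None,fx=2.1,fy=2.1)[...,::-1])
E
```

```text
8.45 [ 561.99268732 -344.91926247  254.12046314] [-1.79924476e+02 -7.71117149e-02  9.08547716e+01] [-0.   1.7  3.  -0.2  0.4 -0. ] [-0.69041473  0.43359287 -5.87742432] 9.862749224844844
```

View pics/w5c.png

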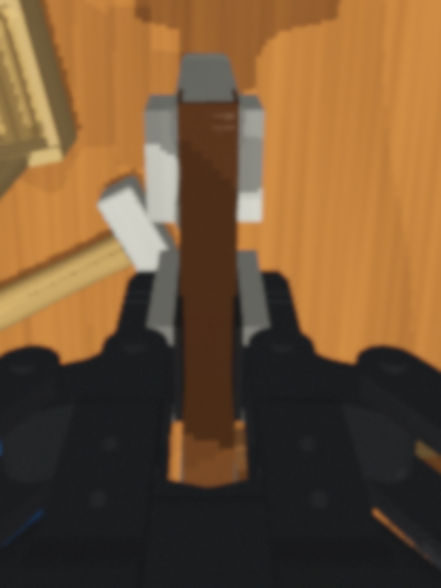

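```bash
python3 - <<'E'
from h import *
c=bot.get_calibration('wrist'); M=np.array(c['tool_from_camera']); K,_=cam('scene'); K=np.array([[c['fx'],0,c['cx']],[0,c['fy'],c['cy']],[0,0,1]])
def tp(u,v,z):
    d=M[:3,:3]@np.linalg.inv(K)@[u,v,1]; o=M[:3,3]; return (o+d*(z-o[2])/d[2]).round(1)
for u,v,z in [(305.7,168.6,-26),(333.3,168.6,-26),(306,146,-26),(332,146,-26),(290,166,103),(345,166,103),(290,225,103),(345,225,103),(290,166,123),(345,166,123),(290,225,123),(345,225,123)]: print(u,v,tp(u,v,z))
E
```

```text
305.7 168.6 [ 51.5  -4.1 -26. ]
333.3 168.6 [ 51.5   6.7 -26. ]
306 146 [ 60.3  -3.9 -26. ]
332 146 [ 60.3   6.1 -26. ]
290 166 [ 25.3 -22.6 103. ]
345 166 [ 25.3  23.  103. ]
290 225 [-27.6 -24.2 103. ]
345 225 [-27.7  24.3 103. ]
290 166 [ 21.1 -24.5 123. ]
345 166 [ 21.   24.8 123. ]
290 225 [-36.1 -26.2 123. ]
345 225 [-36.2  26.2 123. ]
```

```bash
python3 - <<'E'
from h import *
s=bot.sense(); print(s['position'],s['orientation'])
plan([(560,-330,330,92),(580,34,340,181)],(*s['position'],s['orientation'][2]))
E
```

```text
[ 560.79495084 -344.09639665  251.03915426] [-1.79924476e+02 -7.71117149e-02  9.08547716e+01]
offset [14.0, -0.5, -79.0] rz -1.0 -> [560.1, -330.1, 330.0, 91.9] j6 -32 r 650
offset [121.0, 10.5, -3.5] rz -29.5 -> [566.7, -208.8, 333.5, 121.4] j6 -52 r 604
offset [100.0, 69.0, -3.0] rz -30.0 -> [573.6, -87.5, 336.5, 151.4] j6 -70 r 580
offset [52.5, 109.5, -3.5] rz -29.5 -> [580.0, 33.7, 340.0, 180.9] j6 -88 r 581
```

Request:
play_rows(
  moves=[
    {"offset": [14, -0.5, -79], "delta_rot": [0, 0, -1], "gripper": 1},
    {"offset": [14, -0.5, -79], "delta_rot": [0, 0, -1], "gripper": 1},
    {"offset": [14, -0.5, -79], "delta_rot": [0, 0, -1], "gripper": 1},
    {"offset": [14, -0.5, -79], "delta_rot": [0, 0, -1], "gripper": 1},
    {"offset": [14, -0.5, -79], "delta_rot": [0, 0, -1], "gripper": 1},
  ],
)

```text
time: 8.95
position: [559.3, -329.9, 326.5]
orientation: [-179.6, -0.3, 91.8]
force: [0.7, 0.4, -5.2]
width: 10.2
grip_force: 89.0
```

Request:
play_rows(
  moves=[
    {"offset": [24, 2, -1], "delta_rot": [0, 0, -6], "gripper": 1},
    {"offset": [48, 4, -1.5], "delta_rot": [0, 0, -12], "gripper": 1},
    {"offset": [72, 6, -2], "delta_rot": [0, 0, -18], "gripper": 1},
    {"offset": [96, 8, -3], "delta_rot": [0, 0, -24], "gripper": 1},
    {"offset": [121, 10.5, -3.5], "delta_rot": [0, 0, -29.5], "gripper": 1},
  ],
)

```text
time: 9.45
position: [566.0, -208.3, 331.4]
orientation: [-179.8, -0.3, 121.5]
force: [0.2, 1.2, -4.1]
width: 10.4
grip_force: 89.1
```

Request:
play_rows(
  moves=[
    {"offset": [20, 14, -1], "delta_rot": [0, 0, -6], "gripper": 1},
    {"offset": [40, 28, -1.5], "delta_rot": [0, 0, -12], "gripper": 1},
    {"offset": [60, 42, -2], "delta_rot": [0, 0, -18], "gripper": 1},
    {"offset": [80, 56, -3], "delta_rot": [0, 0, -24], "gripper": 1},
    {"offset": [100, 69, -3], "delta_rot": [0, 0, -30], "gripper": 1},
  ],
)

```text
time: 9.95
position: [573.0, -87.0, 334.6]
orientation: [-179.9, -0.3, 151.6]
force: [0.6, 0.3, -4.5]
width: 10.5
grip_force: 89.1
```

Request:
play_rows(
  moves=[
    {"offset": [15, 30, -1], "delta_rot": [0, 0, -8], "gripper": 1},
    {"offset": [29, 60, -2], "delta_rot": [0, 0, -16], "gripper": 1},
    {"offset": [42, 88, -3], "delta_rot": [0, 0, -23], "gripper": 1},
    {"offset": [52.5, 109.5, -3.5], "delta_rot": [0, 0, -29.5], "gripper": 1},
    {"offset": [52.5, 109.5, -3.5], "delta_rot": [0, 0, -29.5], "gripper": 1},
  ],
)

```text
time: 10.45
position: [579.4, 36.0, 338.2]
orientation: [179.9, -0.3, -178.9]
force: [0.1, -1.4, -5.5]
width: 10.6
grip_force: 89.0
```

```bash
python3 - <<'E'
from h import *
for i in range(3): snap('wrist')
T=tool(); im=snap('wrist','w6'); s=bot.sense(); print(s['time'],T[:3,3],s['orientation'],s['qd'].round(1)); np.save('T6.npy',T)
K,V=cam('wrist',T)
for d in bot.silhouettes('head0','wrist')[:6]:
  b=d['box']; u,v=(b[0]+b[2])/2,(b[1]+b[3])/2
  for h in heads(im,K,V,[(u,v)]):
    if h: print(round(float(d['score']),2),int(u),int(v),h[0].round(1),(np.degrees(np.arctan2(h[1][1],h[1][0]))%180).round(1),h[2].round(1),h[3].round(1))
    else: print(round(float(d['score']),2),int(u),int(v),b)
cv2.imwrite('pics/w6c.png',cv2.resize(im[:260,200:480],None,fx=2.3,fy=2.3,interpolation=cv2.INTER_CUBIC)[...,::-1])
E
```

```text
10.65 [579.73839024  32.8904064  339.30977003] [-179.9833054    -0.18267857 -179.22924555] [-0.5 -0.5 -0.7  0.2  0.  -0.1]
0.83 278 57 [457.7 -21.7] 1.2 [ 5.8 10.9] [276.   61.4]
0.76 291 135 [280.6, 126.1, 301.9, 144.4]
0.62 352 46 [441.1  73.4] 7.4 [ 5.2 11.2] [354.6  47.5]
0.59 362 122 [350.1, 109.8, 374.6, 135.3]
```

View pics/w6c.png

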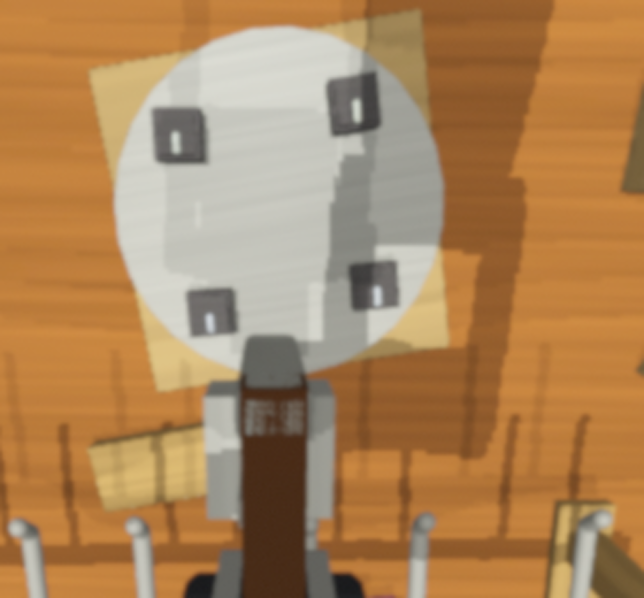

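```bash
python3 - <<'E'
from h import *
s=bot.sense(); w=s['orientation'][2]%360; print(s['position'],w)
plan([(529,89,225,187),(529,89,203,187),(529,89,187,187)],(*s['position'],w))
E
```

```text
[580.06336857  32.40654797 340.4293171 ] 180.75994042595318
offset [50.5, 57.5, 115.5] rz -6.0 -> [528.8, 89.2, 224.9, 186.8] j6 -87 r 536
offset [-0.0, -0.5, 22.0] rz -0.0 -> [528.9, 88.7, 202.9, 186.8] j6 -87 r 536
offset [-0.0, 0.0, 16.0] rz -0.0 -> [528.9, 88.7, 186.9, 186.8] j6 -87 r 536
```

Request:
play_rows(
  moves=[
    {"offset": [20, 23, 0], "delta_rot": [0, 0, -2], "gripper": 1},
    {"offset": [40, 46, 30], "delta_rot": [0, 0, -4], "gripper": 1},
    {"offset": [50.5, 57.5, 70], "delta_rot": [0, 0, -6], "gripper": 1},
    {"offset": [50.5, 57.5, 105], "delta_rot": [0, 0, -6], "gripper": 1},
    {"offset": [50.5, 57.5, 115.5], "delta_rot": [0, 0, -6], "gripper": 1},
  ],
)

```text
time: 11.2
position: [525.9, 89.3, 221.1]
orientation: [180.0, -0.5, -173.2]
force: [-0.3, 0.1, -6.1]
width: 10.4
grip_force: 89.0
```

Request:
play_rows(
  moves=[
    {"offset": [0, 0, 0], "delta_rot": [0, 0, 0], "gripper": 1},
    {"offset": [0, 0, 5], "delta_rot": [0, 0, 0], "gripper": 1},
    {"offset": [0, 0, 10], "delta_rot": [0, 0, 0], "gripper": 1},
    {"offset": [0, 0, 16], "delta_rot": [0, 0, 0], "gripper": 1},
    {"offset": [0, 0, 22], "delta_rot": [0, 0, 0], "gripper": 1},
  ],
)

```text
time: 11.7
position: [529.6, 89.9, 205.0]
orientation: [-180.0, 0.1, -173.2]
force: [-0.2, 0.3, -4.9]
width: 10.4
grip_force: 89.1
```

Request:
play_rows(
  moves=[
    {"offset": [0, 0, 3], "delta_rot": [0, 0, 0], "gripper": 1},
    {"offset": [0, 0, 6], "delta_rot": [0, 0, 0], "gripper": 1},
    {"offset": [0, 0, 6], "delta_rot": [0, 0, 0], "gripper": 1},
    {"offset": [0, 0, 6], "delta_rot": [0, 0, 0], "gripper": 1},
    {"offset": [0, 0, 6], "delta_rot": [0, 0, 0], "gripper": 1},
  ],
)

```text
time: 12.2
position: [529.2, 90.1, 198.8]
orientation: [-180.0, 0.0, -173.1]
force: [0.5, 0.3, -4.8]
width: 10.6
grip_force: 89.1
```

```bash
python3 - <<'E'
from h import *
s=bot.sense(); print(s['time'],s['position'],s['orientation'],s['force'],s['ft_torque'],s['width'])
E
```

```text
12.2 [529.21483342  90.09695653 198.79973094] [-1.79997747e+02  3.37849953e-02 -1.73138582e+02] [ 0.516221    0.33810536 -4.81807459] [0.02424644 0.00073931 0.0257028 ] 10.63880336331792
```

Request:
play_rows(
  moves=[
    {"offset": [0, -1, 3], "delta_rot": [0, 0, 0], "gripper": 1},
    {"offset": [0, -1, 6], "delta_rot": [0, 0, 0], "gripper": 1},
    {"offset": [0, -1, 9], "delta_rot": [0, 0, 0], "gripper": 1},
    {"offset": [0, -1, 11], "delta_rot": [0, 0, 0], "gripper": 1},
    {"offset": [0, -1, 12], "delta_rot": [0, 0, 0], "gripper": 1},
  ],
)

```text
time: 12.7
position: [528.9, 89.0, 186.0]
orientation: [180.0, -0.0, -173.1]
force: [0.5, -0.2, -5.2]
width: 10.1
grip_force: 89.1
```

```bash
python3 - <<'E'
from h import *
s=bot.sense(); print(s['time'],s['position'],s['orientation'],s['force'],s['ft_torque'],s['width'])
E
```

```text
12.7 [528.91220521  88.99397596 185.97026542] [ 1.79999409e+02 -4.23559514e-02 -1.73146551e+02] [ 0.45032043 -0.18916927 -5.15197036] [-0.007596    0.00815973 -0.0145351 ] 10.13747567868501
```

Request:
play_rows(
  moves=[
    {"offset": [0, 0, 0], "delta_rot": [0, 0, 7], "gripper": 1},
    {"offset": [0, 0, 0], "delta_rot": [0, 0, 14], "gripper": 1},
    {"offset": [0, 0, 0], "delta_rot": [0, 0, 21], "gripper": 1},
    {"offset": [0, 0, 0], "delta_rot": [0, 0, 28], "gripper": 1},
    {"offset": [0, 0, 0], "delta_rot": [0, 0, 34], "gripper": 1},
  ],
)

```text
time: 13.2
position: [529.4, 89.8, 186.3]
orientation: [179.9, -0.0, 152.6]
force: [2.0, 1.9, -6.0]
width: 10.5
grip_force: 88.9
```

```bash
python3 - <<'E'
from h import *
s=bot.sense(); print(s['time'],s['position'],s['orientation'],s['force'],s['ft_torque'],s['width'])
E
```

```text
13.2 [529.38559946  89.76696626 186.33618673] [ 1.79887822e+02 -3.27735234e-03  1.52611206e+02] [ 1.96703248  1.91524308 -5.99521266] [ 0.57059709 -0.32544619  0.11661534] 10.478413157693435
```

Request:
play_rows(
  moves=[
    {"offset": [0, 0, 0], "delta_rot": [0, 0, 7], "gripper": 1},
    {"offset": [0, 0, 0], "delta_rot": [0, 0, 14], "gripper": 1},
    {"offset": [0, 0, 0], "delta_rot": [0, 0, 21], "gripper": 1},
    {"offset": [0, 0, 0], "delta_rot": [0, 0, 28], "gripper": 1},
    {"offset": [0, 0, 0], "delta_rot": [0, 0, 33], "gripper": 1},
  ],
)

```text
time: 13.7
position: [529.5, 89.6, 186.4]
orientation: [179.9, -0.0, 119.6]
force: [0.5, 2.6, -6.2]
width: 10.3
grip_force: 88.9
```

```bash
python3 - <<'E'
from h import *
s=bot.sense(); print(s['time'],s['position'],s['orientation'],s['force'],s['ft_torque'],s['width'])
E
```

```text
13.7 [529.52784725  89.62041186 186.36218751] [ 1.79898711e+02 -3.42337393e-02  1.19637574e+02] [ 0.45678632  2.57877377 -6.2416853 ] [ 0.46828759 -0.35131448  0.10011938] 10.253664745406772
```

```bash
python3 - <<'E'
from h import *
plan([(529,89,186,130),(529,89,226,130),(450.5,-22,226,182),(450.5,-22,186,182),(450.5,-22,186,119.5),(450.5,-22,186,129.5),(450.5,-22,226,129.5)],(529,89,186,119.8))
E
```

```text
offset [0.0, 0.0, 0.0] rz -10.0 -> [529.0, 89.0, 186.0, 129.8] j6 -30 r 536
offset [0.0, 0.0, -40.0] rz -0.0 -> [529.0, 89.0, 226.0, 129.8] j6 -30 r 536
offset [-17.5, -65.5, -0.0] rz -26.0 -> [489.9, 33.6, 226.0, 155.8] j6 -62 r 491
offset [13.0, -67.0, -0.0] rz -26.0 -> [450.6, -22.2, 226.0, 181.8] j6 -95 r 451
offset [0.0, 0.0, 40.0] rz -0.0 -> [450.6, -22.2, 186.0, 181.8] j6 -95 r 451
offset [0.0, 0.0, -0.0] rz 31.0 -> [450.6, -22.2, 186.0, 150.8] j6 -64 r 451
offset [0.0, 0.0, -0.0] rz 31.5 -> [450.6, -22.2, 186.0, 119.3] j6 -32 r 451
offset [0.0, 0.0, -0.0] rz -10.0 -> [450.6, -22.2, 186.0, 129.3] j6 -42 r 451
offset [0.0, 0.0, -40.0] rz -0.0 -> [450.6, -22.2, 226.0, 129.3] j6 -42 r 451
```

Request:
play_rows(
  moves=[
    {"offset": [0, 0, 0], "delta_rot": [0, 0, -6], "gripper": 1},
    {"offset": [0, 0, 0], "delta_rot": [0, 0, -10], "gripper": 1},
    {"offset": [0, 0, -10], "delta_rot": [0, 0, -10], "gripper": 1},
    {"offset": [0, 0, -25], "delta_rot": [0, 0, -10], "gripper": 1},
    {"offset": [0, 0, -40], "delta_rot": [0, 0, -10], "gripper": 1},
  ],
)

```text
time: 14.2
position: [529.2, 89.0, 228.2]
orientation: [180.0, 0.0, 129.8]
force: [-0.0, -0.0, -5.0]
width: 10.4
grip_force: 89.1
```

Request:
play_rows(
  moves=[
    {"offset": [0, -2, 0], "delta_rot": [0, 0, -2], "gripper": 1},
    {"offset": [-4, -15, 0], "delta_rot": [0, 0, -8], "gripper": 1},
    {"offset": [-8, -30, 0], "delta_rot": [0, 0, -14], "gripper": 1},
    {"offset": [-13, -48, 0], "delta_rot": [0, 0, -20], "gripper": 1},
    {"offset": [-17.5, -65.5, 0], "delta_rot": [0, 0, -26], "gripper": 1},
  ],
)

```text
time: 14.7
position: [490.2, 33.0, 228.5]
orientation: [180.0, 0.1, 156.1]
force: [-0.2, -0.3, -4.4]
width: 10.3
grip_force: 89.1
```

Request:
play_rows(
  moves=[
    {"offset": [4, -20, 0], "delta_rot": [0, 0, -8], "gripper": 1},
    {"offset": [8, -40, 0], "delta_rot": [0, 0, -16], "gripper": 1},
    {"offset": [12, -60, 0], "delta_rot": [0, 0, -23], "gripper": 1},
    {"offset": [13, -67, 0], "delta_rot": [0, 0, -26], "gripper": 1},
    {"offset": [13, -67, 0], "delta_rot": [0, 0, -26], "gripper": 1},
  ],
)

```text
time: 15.2
position: [450.9, -23.0, 228.4]
orientation: [-180.0, 0.1, -178.3]
force: [0.5, 0.5, -4.7]
width: 10.1
grip_force: 89.1
```

Request:
play_rows(
  moves=[
    {"offset": [0, 0, 2], "delta_rot": [0, 0, 0], "gripper": 1},
    {"offset": [0, 0, 10], "delta_rot": [0, 0, 0], "gripper": 1},
    {"offset": [0, 0, 18], "delta_rot": [0, 0, 0], "gripper": 1},
    {"offset": [0, 0, 22], "delta_rot": [0, 0, 0], "gripper": 1},
    {"offset": [0, 0, 26], "delta_rot": [0, 0, 0], "gripper": 1},
  ],
)

```text
time: 15.7
position: [450.5, -21.9, 199.4]
orientation: [180.0, -0.1, -178.1]
force: [0.8, 0.3, -5.1]
width: 10.3
grip_force: 89.0
```

Request:
play_rows(
  moves=[
    {"offset": [0, 0, 4], "delta_rot": [0, 0, 0], "gripper": 1},
    {"offset": [0, 0, 8], "delta_rot": [0, 0, 0], "gripper": 1},
    {"offset": [0, 0, 12], "delta_rot": [0, 0, 0], "gripper": 1},
    {"offset": [0, 0, 14], "delta_rot": [0, 0, 0], "gripper": 1},
    {"offset": [0, 0, 14], "delta_rot": [0, 0, 0], "gripper": 1},
  ],
)

```text
time: 16.2
position: [450.6, -22.2, 186.1]
orientation: [180.0, -0.0, -178.1]
force: [-0.6, 0.2, -5.4]
width: 10.3
grip_force: 89.0
```

```bash
python3 - <<'E'
from h import *
s=bot.sense(); print(s['time'],s['position'],s['orientation'],s['force'],s['ft_torque'],s['width'])
E
```

```text
16.2 [450.58559889 -22.18484282 186.06810819] [ 1.79993102e+02 -3.95986003e-02 -1.78148757e+02] [-0.60657481  0.20400159 -5.36262208] [-0.06188373  0.00304513  0.01888262] 10.305588524836601
```

Request:
play_rows(
  moves=[
    {"offset": [0, 0, 0], "delta_rot": [0, 0, 7], "gripper": 1},
    {"offset": [0, 0, 0], "delta_rot": [0, 0, 14], "gripper": 1},
    {"offset": [0, 0, 0], "delta_rot": [0, 0, 21], "gripper": 1},
    {"offset": [0, 0, 0], "delta_rot": [0, 0, 27], "gripper": 1},
    {"offset": [0, 0, 0], "delta_rot": [0, 0, 31], "gripper": 1},
  ],
)

```text
time: 16.7
position: [451.2, -21.6, 186.7]
orientation: [179.9, 0.0, 150.7]
force: [0.7, 1.5, -6.5]
width: 10.2
grip_force: 89.0
```

Request:
play_rows(
  moves=[
    {"offset": [0, 0, 0], "delta_rot": [0, 0, 7], "gripper": 1},
    {"offset": [0, 0, 0], "delta_rot": [0, 0, 14], "gripper": 1},
    {"offset": [0, 0, 0], "delta_rot": [0, 0, 21], "gripper": 1},
    {"offset": [0, 0, 0], "delta_rot": [0, 0, 27], "gripper": 1},
    {"offset": [0, 0, 0], "delta_rot": [0, 0, 31.5], "gripper": 1},
  ],
)

```text
time: 17.2
position: [451.3, -21.7, 186.7]
orientation: [179.9, -0.0, 119.2]
force: [2.1, 1.1, -6.4]
width: 10.4
grip_force: 88.9
```

```bash
python3 - <<'E'
from h import *
s=bot.sense(); print(s['time'],s['position'],s['orientation'],s['force'],s['ft_torque'],s['width'])
plan([(434,72.4,226,189),(434,72.4,186,189)],(450.6,-22.2,226,129.3))
E
```

```text
17.2 [451.33867418 -21.70014898 186.71530366] [ 1.79874879e+02 -1.72148429e-02  1.19157238e+02] [ 2.11937544  1.08206542 -6.3720822 ] [ 0.42387217 -0.38027935  0.14947302] 10.434207036271117
offset [42.0, 23.5, 0.0] rz -30.0 -> [442.2, 25.2, 226.0, 159.3] j6 -66 r 443
offset [24.5, 41.5, -0.0] rz -29.5 -> [433.9, 72.7, 226.0, 188.8] j6 -89 r 440
offset [-0.0, -0.5, 40.0] rz -0.0 -> [434.0, 72.2, 186.0, 188.8] j6 -89 r 440
```

Request:
play_rows(
  moves=[
    {"offset": [0, 0, 0], "delta_rot": [0, 0, -6], "gripper": 1},
    {"offset": [0, 0, 0], "delta_rot": [0, 0, -10], "gripper": 1},
    {"offset": [0, 0, -10], "delta_rot": [0, 0, -10], "gripper": 1},
    {"offset": [0, 0, -25], "delta_rot": [0, 0, -10], "gripper": 1},
    {"offset": [0, 0, -40], "delta_rot": [0, 0, -10], "gripper": 1},
  ],
)

```text
time: 17.7
position: [451.0, -22.4, 228.4]
orientation: [180.0, 0.0, 129.3]
force: [0.3, -0.8, -3.7]
width: 10.3
grip_force: 89.1
```

Request:
play_rows(
  moves=[
    {"offset": [8, 4, 0], "delta_rot": [0, 0, -6], "gripper": 1},
    {"offset": [16, 9, 0], "delta_rot": [0, 0, -12], "gripper": 1},
    {"offset": [25, 14, 0], "delta_rot": [0, 0, -18], "gripper": 1},
    {"offset": [34, 19, 0], "delta_rot": [0, 0, -24], "gripper": 1},
    {"offset": [42, 23.5, 0], "delta_rot": [0, 0, -30], "gripper": 1},
  ],
)

```text
time: 18.2
position: [442.8, 25.4, 228.5]
orientation: [180.0, 0.1, 159.6]
force: [0.3, 0.3, -5.3]
width: 10.1
grip_force: 89.1
```

```bash
cat >> h.py <<'E'
H=dict(A=(452.9,-21.8),B=(436.5,72.8),C=(531.4,89.4),D=(547.8,-5.2))
def look(n='wrist',f=None):
    T=tool(); im=snap(n,f); K,V=cam(n,T)
    for k,p in H.items():
        u,v=proj(K,V,[*p,82])[0]
        if not(20<u<620 and 20<v<380): print(k,'out'); continue
        h=heads(im,K,V,[(u,v)],h=20 if n=='wrist' else 10)[0]
        if h is None: print(k,(round(u),round(v)),'none'); continue
        d=h[0]-np.array(p); print(k,(round(u),round(v)),h[0].round(1),'axis',np.degrees(np.arctan2(h[1][1],h[1][0])).round(1)%180,'cdir',np.degrees(np.arctan2(d[1],d[0])).round(1),h[2].round(1))
    return im
E
python3 - <<'E'
from h import *
im=look('wrist','w7')
look('scene','s7');look('side','d7')
E
```

```text
A (279, 206) none
B (362, 158) [441.2  73.6] axis 8.400000000000006 cdir 9.9 [ 3.8 10. ]
C (405, 237) none
D (326, 277) none
A (295, 190) [453.6 -24.1] axis 137.7 cdir -72.5 [ 7.5 13.3]
B (310, 177) [438.6  67.4] axis 65.4 cdir -68.6 [10.3 19.4]
C (332, 185) none
D (318, 200) [549.7  -3.7] axis 169.0 cdir 39.3 [ 8.2 12.7]
A (354, 209) [456.2 -60.6] axis 157.4 cdir -85.1 [11.9 39.4]
B (358, 225) none
C (325, 227) none
D (323, 210) [551.1  -9.6] axis 1.5999999999999943 cdir -53.2 [7.4 8.7]
```

```bash
python3 - <<'E'
import cv2
im=cv2.imread('pics/w7.png'); cv2.imwrite('pics/w7c.png',cv2.resize(im[110:340,220:460],None,fx=2.5,fy=2.5,interpolation=cv2.INTER_CUBIC))
E
```

```text
(no output)
```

View pics/w7c.png

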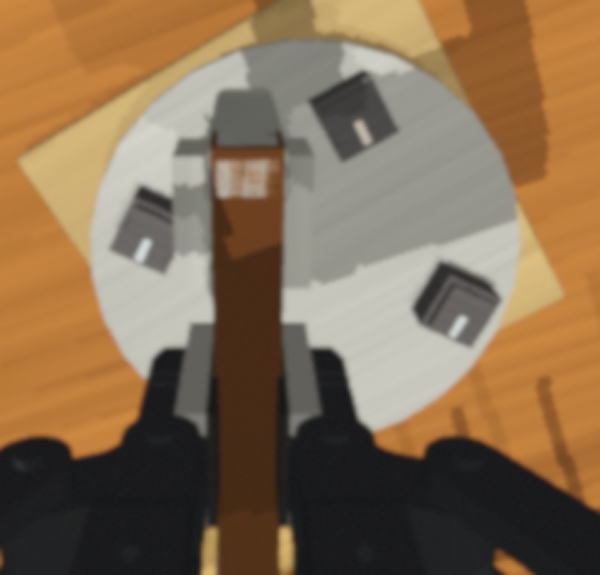

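Request:
play_rows(
  moves=[
    {"offset": [6, 10, 0], "delta_rot": [0, 0, -7], "gripper": 1},
    {"offset": [12, 21, 0], "delta_rot": [0, 0, -14], "gripper": 1},
    {"offset": [18, 31, 0], "delta_rot": [0, 0, -21], "gripper": 1},
    {"offset": [24.5, 41.5, 0], "delta_rot": [0, 0, -28], "gripper": 1},
    {"offset": [24.5, 41.5, 0], "delta_rot": [0, 0, -29.5], "gripper": 1},
  ],
)

```text
time: 18.85
position: [434.2, 73.0, 227.3]
orientation: [-180.0, 0.0, -171.1]
force: [0.8, -0.8, -5.4]
width: 10.3
grip_force: 89.1
```

Request:
play_rows(
  moves=[
    {"offset": [0, 0, 2], "delta_rot": [0, 0, 0], "gripper": 1},
    {"offset": [0, 0, 10], "delta_rot": [0, 0, 0], "gripper": 1},
    {"offset": [0, 0, 18], "delta_rot": [0, 0, 0], "gripper": 1},
    {"offset": [0, 0, 22], "delta_rot": [0, 0, 0], "gripper": 1},
    {"offset": [0, 0, 26], "delta_rot": [0, 0, 0], "gripper": 1},
  ],
)

```text
time: 19.35
position: [433.8, 72.4, 199.5]
orientation: [180.0, -0.1, -171.2]
force: [-0.3, -0.1, -5.2]
width: 9.8
grip_force: 89.1
```

Request:
play_rows(
  moves=[
    {"offset": [0, 0, 4], "delta_rot": [0, 0, 0], "gripper": 1},
    {"offset": [0, 0, 8], "delta_rot": [0, 0, 0], "gripper": 1},
    {"offset": [0, 0, 12], "delta_rot": [0, 0, 0], "gripper": 1},
    {"offset": [0, 0, 14], "delta_rot": [0, 0, 0], "gripper": 1},
    {"offset": [0, 0, 14], "delta_rot": [0, 0, 0], "gripper": 1},
  ],
)

```text
time: 19.85
position: [433.8, 72.6, 186.1]
orientation: [180.0, -0.0, -171.1]
force: [-0.1, -0.3, -5.5]
width: 9.9
grip_force: 89.1
```

```bash
python3 - <<'E'
from h import *
s=bot.sense(); print(s['time'],s['position'],s['orientation'],s['force'],s['ft_torque'],s['width'])
E
```

```text
19.85 [433.81609104  72.64859157 186.05571564] [ 1.79996131e+02 -4.35410387e-02 -1.71146213e+02] [-0.10642879 -0.33068227 -5.45273088] [ 0.01216428 -0.00465119 -0.01656937] 9.870327794787041
```

Request:
play_rows(
  moves=[
    {"offset": [0, 0, 0], "delta_rot": [0, 0, 7], "gripper": 1},
    {"offset": [0, 0, 0], "delta_rot": [0, 0, 14], "gripper": 1},
    {"offset": [0, 0, 0], "delta_rot": [0, 0, 21], "gripper": 1},
    {"offset": [0, 0, 0], "delta_rot": [0, 0, 28], "gripper": 1},
    {"offset": [0, 0, 0], "delta_rot": [0, 0, 35], "gripper": 1},
  ],
)

```text
time: 20.35
position: [434.5, 73.4, 186.8]
orientation: [179.9, 0.0, 153.6]
force: [1.0, 2.3, -6.0]
width: 9.9
grip_force: 88.9
```

Request:
play_rows(
  moves=[
    {"offset": [0, 0, 0], "delta_rot": [0, 0, 7], "gripper": 1},
    {"offset": [0, 0, 0], "delta_rot": [0, 0, 14], "gripper": 1},
    {"offset": [0, 0, 0], "delta_rot": [0, 0, 21], "gripper": 1},
    {"offset": [0, 0, 0], "delta_rot": [0, 0, 28], "gripper": 1},
    {"offset": [0, 0, 0], "delta_rot": [0, 0, 34.5], "gripper": 1},
  ],
)

```text
time: 20.85
position: [434.7, 73.2, 186.8]
orientation: [179.9, -0.0, 119.1]
force: [1.1, 2.5, -7.2]
width: 10.8
grip_force: 88.9
```

```bash
python3 - <<'E'
from h import *
s=bot.sense(); print(s['time'],s['position'],s['orientation'],s['force'],s['ft_torque'],s['width'])
plan([(545.3,-5.3,226,182),(545.3,-5.3,186,182)],(434,72.6,226,129.3))
E
```

```text
20.85 [434.66992384  73.2032854  186.76957328] [ 1.79857091e+02 -1.30819098e-02  1.19100529e+02] [ 1.08985788  2.5069835  -7.18439062] [ 0.39251094 -0.42556611  0.07605253] 10.808732892301405
offset [-65.5, 18.5, 0.0] rz -26.5 -> [489.8, 33.6, 226.0, 155.8] j6 -62 r 491
offset [-66.5, -13.0, -0.0] rz -26.0 -> [545.1, -5.5, 226.0, 181.8] j6 -92 r 545
offset [-0.0, 0.0, 40.0] rz -0.0 -> [545.1, -5.5, 186.0, 181.8] j6 -92 r 545
```

Request:
play_rows(
  moves=[
    {"offset": [0, 0, 0], "delta_rot": [0, 0, -6], "gripper": 1},
    {"offset": [0, 0, 0], "delta_rot": [0, 0, -10], "gripper": 1},
    {"offset": [0, 0, -10], "delta_rot": [0, 0, -10], "gripper": 1},
    {"offset": [0, 0, -25], "delta_rot": [0, 0, -10], "gripper": 1},
    {"offset": [0, 0, -40], "delta_rot": [0, 0, -10], "gripper": 1},
  ],
)

```text
time: 21.35
position: [434.2, 72.6, 228.4]
orientation: [180.0, 0.0, 129.3]
force: [-0.8, -0.3, -4.5]
width: 9.9
grip_force: 89.1
```

Request:
play_rows(
  moves=[
    {"offset": [-10, 3, 0], "delta_rot": [0, 0, -5], "gripper": 1},
    {"offset": [-24, 7, 0], "delta_rot": [0, 0, -10], "gripper": 1},
    {"offset": [-38, 11, 0], "delta_rot": [0, 0, -16], "gripper": 1},
    {"offset": [-52, 15, 0], "delta_rot": [0, 0, -21], "gripper": 1},
    {"offset": [-65.5, 18.5, 0], "delta_rot": [0, 0, -26.5], "gripper": 1},
  ],
)

```text
time: 21.85
position: [491.0, 33.3, 228.5]
orientation: [180.0, 0.1, 156.0]
force: [-0.7, -0.1, -5.5]
width: 10.2
grip_force: 89.1
```

Request:
play_rows(
  moves=[
    {"offset": [-20, -4, 0], "delta_rot": [0, 0, -8], "gripper": 1},
    {"offset": [-40, -8, 0], "delta_rot": [0, 0, -16], "gripper": 1},
    {"offset": [-58, -11, 0], "delta_rot": [0, 0, -23], "gripper": 1},
    {"offset": [-66.5, -13, 0], "delta_rot": [0, 0, -26], "gripper": 1},
    {"offset": [-66.5, -13, 0], "delta_rot": [0, 0, -26], "gripper": 1},
  ],
)

```text
time: 22.35
position: [546.5, -6.2, 228.2]
orientation: [-180.0, 0.1, -178.3]
force: [0.1, -0.5, -4.9]
width: 10.3
grip_force: 89.1
```

Request:
play_rows(
  moves=[
    {"offset": [0, 0, 2], "delta_rot": [0, 0, 0], "gripper": 1},
    {"offset": [0, 0, 10], "delta_rot": [0, 0, 0], "gripper": 1},
    {"offset": [0, 0, 18], "delta_rot": [0, 0, 0], "gripper": 1},
    {"offset": [0, 0, 22], "delta_rot": [0, 0, 0], "gripper": 1},
    {"offset": [0, 0, 26], "delta_rot": [0, 0, 0], "gripper": 1},
  ],
)

```text
time: 22.85
position: [544.7, -5.1, 199.5]
orientation: [180.0, -0.1, -178.1]
force: [-0.4, 0.7, -5.1]
width: 10.3
grip_force: 89.0
```

Request:
play_rows(
  moves=[
    {"offset": [0, 0, 4], "delta_rot": [0, 0, 0], "gripper": 1},
    {"offset": [0, 0, 8], "delta_rot": [0, 0, 0], "gripper": 1},
    {"offset": [0, 0, 12], "delta_rot": [0, 0, 0], "gripper": 1},
    {"offset": [0, 0, 14], "delta_rot": [0, 0, 0], "gripper": 1},
    {"offset": [0, 0, 14], "delta_rot": [0, 0, 0], "gripper": 1},
  ],
)

```text
time: 23.35
position: [545.0, -5.3, 186.0]
orientation: [180.0, -0.0, -178.2]
force: [-0.1, -0.2, -4.4]
width: 10.3
grip_force: 89.0
```

```bash
python3 - <<'E'
from h import *
s=bot.sense(); print(s['time'],s['position'],s['orientation'],s['force'],s['ft_torque'],s['width'])
E
```

```text
23.35 [545.04853413  -5.30761372 186.01590369] [ 1.79990175e+02 -4.07964361e-02 -1.78152225e+02] [-0.07351182 -0.18735229 -4.37593984] [0.12856949 0.07339759 0.00430496] 10.301479130830446
```

Request:
play_rows(
  moves=[
    {"offset": [0, 0, 0], "delta_rot": [0, 0, 7], "gripper": 1},
    {"offset": [0, 0, 0], "delta_rot": [0, 0, 14], "gripper": 1},
    {"offset": [0, 0, 0], "delta_rot": [0, 0, 21], "gripper": 1},
    {"offset": [0, 0, 0], "delta_rot": [0, 0, 27], "gripper": 1},
    {"offset": [0, 0, 0], "delta_rot": [0, 0, 31], "gripper": 1},
  ],
)

```text
time: 23.85
position: [545.8, -4.8, 186.6]
orientation: [179.9, 0.0, 150.7]
force: [1.7, 1.3, -6.0]
width: 10.4
grip_force: 88.9
```

Request:
play_rows(
  moves=[
    {"offset": [0, 0, 0], "delta_rot": [0, 0, 7], "gripper": 1},
    {"offset": [0, 0, 0], "delta_rot": [0, 0, 14], "gripper": 1},
    {"offset": [0, 0, 0], "delta_rot": [0, 0, 21], "gripper": 1},
    {"offset": [0, 0, 0], "delta_rot": [0, 0, 27], "gripper": 1},
    {"offset": [0, 0, 0], "delta_rot": [0, 0, 31.5], "gripper": 1},
  ],
)

```text
time: 24.35
position: [545.9, -4.9, 186.6]
orientation: [179.9, 0.0, 119.2]
force: [1.7, 1.3, -6.7]
width: 10.2
grip_force: 88.9
```

Request:
play_rows(
  moves=[
    {"offset": [0, 0, 0], "delta_rot": [0, 0, -6], "gripper": 1},
    {"offset": [0, 0, 0], "delta_rot": [0, 0, -10], "gripper": 1},
    {"offset": [0, 0, -10], "delta_rot": [0, 0, -10], "gripper": 1},
    {"offset": [0, 0, -25], "delta_rot": [0, 0, -10], "gripper": 1},
    {"offset": [0, 0, -40], "delta_rot": [0, 0, -10], "gripper": 1},
  ],
)

```text
time: 24.85
position: [545.4, -5.5, 228.4]
orientation: [180.0, 0.0, 129.3]
force: [-0.3, -0.2, -4.8]
width: 10.3
grip_force: 89.1
```

```bash
python3 - <<'E'
from h import *
s=bot.sense(); print(s['time'],s['position'],s['orientation'],s['force'],s['ft_torque'],s['width'])
for i in range(2): snap('wrist')
im=look('wrist','w8'); T=tool(); K,V=cam('wrist',T)
cs=[]
for k,p in H.items():
    u,v=proj(K,V,[*p,82])[0].astype(int)
    if 20<u<620 and 20<v<380: cs.append(cv2.resize(im[v-20:v+20,u-20:u+20],(280,280),interpolation=cv2.INTER_CUBIC)); print(k)
    else: cs.append(np.zeros((280,280,3),np.uint8))
cv2.imwrite('pics/w8c.png',np.vstack([np.hstack(cs[:2]),np.hstack(cs[2:])])[...,::-1])
E
```

```text
24.85 [545.42466653  -5.50924337 228.37947817] [1.79989789e+02 4.77053502e-02 1.29299592e+02] [-0.26317066 -0.22602775 -4.7756894 ] [-0.04436805  0.00550386  0.03361991] 10.332713960768299
A (230, 132) none
B (275, 33) [439.6  69.3] axis 133.2 cdir -48.0 [ 3.9 10.2]
C (370, 91) [533.9  86.2] axis 136.0 cdir -52.4 [ 4.3 10.7]
D (318, 180) [545.5  -6.7] axis 59.8 cdir -146.3 [13.  21.3]
A
B
C
D
```

View pics/w8c.png

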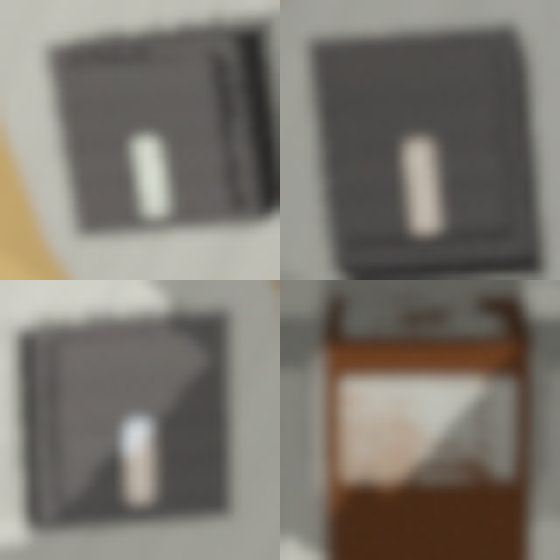

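Request:
play_rows(
  moves=[
    {"offset": [0, 0, 2], "delta_rot": [0, 0, 0], "gripper": 1},
    {"offset": [0, 0, 10], "delta_rot": [0, 0, 0], "gripper": 1},
    {"offset": [0, 0, 18], "delta_rot": [0, 0, 0], "gripper": 1},
    {"offset": [0, 0, 22], "delta_rot": [0, 0, 0], "gripper": 1},
    {"offset": [0, 0, 26], "delta_rot": [0, 0, 0], "gripper": 1},
  ],
)

```text
time: 25.5
position: [545.4, -5.4, 201.4]
orientation: [-180.0, 0.0, 129.4]
force: [-4.6, -0.1, 12.1]
width: 10.2
grip_force: 91.6
```

Request:
play_rows(
  moves=[
    {"offset": [0, 0, 4], "delta_rot": [0, 0, 0], "gripper": 1},
    {"offset": [0, 0, 8], "delta_rot": [0, 0, 0], "gripper": 1},
    {"offset": [0, 0, 12], "delta_rot": [0, 0, 0], "gripper": 1},
    {"offset": [0, 0, 14], "delta_rot": [0, 0, 0], "gripper": 1},
    {"offset": [0, 0, 14], "delta_rot": [0, 0, 0], "gripper": 1},
  ],
)

```text
time: 26.0
position: [551.2, -6.1, 200.4]
orientation: [179.3, 0.7, 129.4]
force: [-8.9, -0.2, 37.9]
width: 10.4
grip_force: 96.4
```

Request:
play_rows(
  moves=[
    {"offset": [0, 0, 0], "delta_rot": [0, 0, 7], "gripper": 1},
    {"offset": [0, 0, 0], "delta_rot": [0, 0, 14], "gripper": 1},
    {"offset": [0, 0, 0], "delta_rot": [0, 0, 21], "gripper": 1},
    {"offset": [0, 0, 0], "delta_rot": [0, 0, 28], "gripper": 1},
    {"offset": [0, 0, 0], "delta_rot": [0, 0, 36], "gripper": 1},
  ],
)

```text
time: 26.5
position: [551.3, -5.3, 200.2]
orientation: [179.0, 0.1, 93.1]
force: [-7.0, 1.4, 36.4]
width: 9.9
grip_force: 97.3
```

```bash
python3 - <<'E'
from h import *
s=bot.sense(); print(s['time'],s['position'],s['orientation'],s['force'],s['ft_torque'],s['width'])
E
```

```text
26.5 [551.3441615   -5.30792793 200.19052622] [1.78982608e+02 9.22294180e-02 9.30741621e+01] [-6.96595897  1.37731413 36.42093541] [0.57709622 1.70430289 0.07400468] 9.934712830943454
```

Request:
play_rows(
  moves=[
    {"offset": [0, 0, 0], "delta_rot": [0, 0, 8], "gripper": 1},
    {"offset": [0, 0, 0], "delta_rot": [0, 0, 16], "gripper": 1},
    {"offset": [0, 0, 0], "delta_rot": [0, 0, 24], "gripper": 1},
    {"offset": [0, 0, 0], "delta_rot": [0, 0, 30], "gripper": 1},
    {"offset": [0, 0, 0], "delta_rot": [0, 0, 34], "gripper": 1},
  ],
)

```text
time: 27.0
position: [551.7, -5.3, 200.0]
orientation: [179.1, -0.5, 59.2]
force: [-4.4, 3.6, 35.1]
width: 10.2
grip_force: 96.7
```

```bash
python3 - <<'E'
from h import *
s=bot.sense(); print(s['time'],s['position'],s['orientation'],s['force'],s['ft_torque'],s['width'])
E
```

```text
27.0 [551.67767013  -5.27857906 199.96736172] [179.05579926  -0.5086506   59.2027777 ] [-4.41950481  3.61085087 35.13543119] [0.42986973 1.50296482 0.15298472] 10.15664144409789
```

Request:
play_rows(
  moves=[
    {"offset": [0, 0, -10], "delta_rot": [0, 0, 0], "gripper": 1},
    {"offset": [0, 0, -20], "delta_rot": [0, 0, 0], "gripper": 1},
    {"offset": [0, 0, -30], "delta_rot": [0, 0, 0], "gripper": 1},
    {"offset": [0, 0, -42], "delta_rot": [0, 0, 0], "gripper": 1},
    {"offset": [0, 0, -54], "delta_rot": [0, 0, -6], "gripper": 1},
  ],
)

```text
time: 27.5
position: [544.7, -5.3, 239.8]
orientation: [-179.9, 0.0, 65.5]
force: [0.3, 0.7, -5.1]
width: 10.3
grip_force: 89.6
```

Request:
play_rows(
  moves=[
    {"offset": [-20, 40, -10], "delta_rot": [0, 0, -6], "gripper": 1},
    {"offset": [-40, 80, -20], "delta_rot": [0, 0, -12], "gripper": 1},
    {"offset": [-50, 100, -30], "delta_rot": [0, 0, -20], "gripper": 1},
    {"offset": [-50, 100, -40], "delta_rot": [0, 0, -27], "gripper": 1},
    {"offset": [-50, 100, -40], "delta_rot": [0, 0, -27], "gripper": 1},
  ],
)

```text
time: 28.0
position: [616.1, -93.4, 281.4]
orientation: [179.9, 0.0, 92.3]
force: [0.3, 0.2, -4.9]
width: 10.5
grip_force: 89.6
```

```bash
python3 - <<'E'
from h import *
for i in range(2): snap('wrist')
s=bot.sense(); print(s['time'],s['position'],s['orientation'],s['force'],s['ft_torque'],s['width'])
im=look('wrist','w9')
cv2.imwrite('pics/w9c.png',cv2.resize(im[60:330,130:450],None,fx=2.2,fy=2.2,interpolation=cv2.INTER_CUBIC)[...,::-1])
E
```

```text
28.1 [615.00884365 -92.34348315 279.71646391] [-1.79932431e+02 -2.59916184e-02  9.22104762e+01] [-0.1708538  -0.51685122 -5.02498176] [-0.00428849  0.0269445   0.00988708] 10.489198262953419
A (170, 101) [456.2 -25.2] axis 134.0 cdir -45.8 [ 5.3 11.1]
B out
C out
D (258, 88) none
```

View pics/w9c.png

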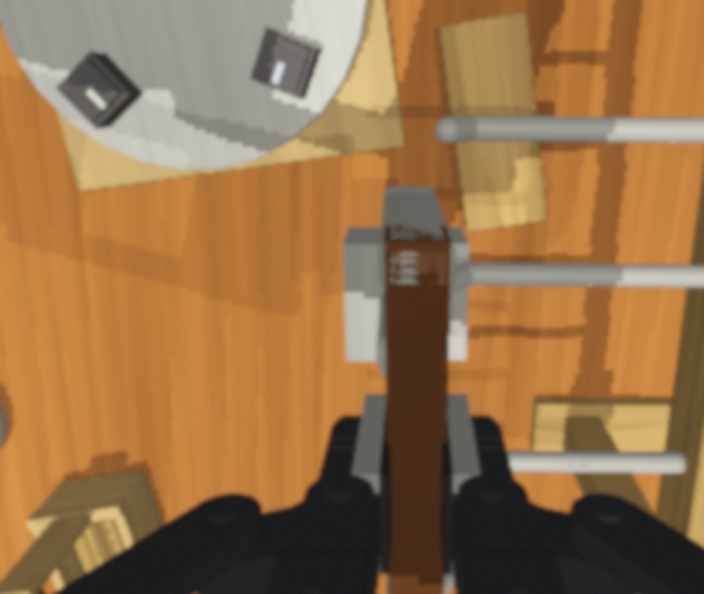

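```bash
cat >> h.py <<'E'
def edges(im):
    g=cv2.cvtColor(im,cv2.COLOR_RGB2HSV)[...,1].astype(float)  # saturation: grey socket low, wood high
    L=g[180:215,275:300].mean(0); Rr=g[180:215,333:360].mean(0); Tt=g[150:185,295:302].mean(1); B=g[210:240,295:302].mean(1)
    def sub(p,o): 
        d=np.abs(np.diff(p)); i=int(np.argmax(d)); j=slice(max(i-2,0),i+3); return round(o+.5+float(np.average(np.arange(len(d))[j],weights=d[j])),1)
    return sub(L,275),sub(Rr,333),sub(Tt,150),sub(B,210)
E
python3 - <<'E'
from h import *
for n in('w5','w6','w7','w8','w9'):
    im=cv2.imread(f'pics/{n}.png')[...,::-1].copy(); print(n,edges(im))
im=cv2.imread('pics/w9.png')[...,::-1].copy(); T=tool(); K,V=cam('wrist',T)
h=20; u,v=258,88; g=im.astype(float).mean(2); sub=cv2.resize(g[v-12:v+13,u-12:u+13].astype(np.float32),None,fx=6,fy=6,interpolation=cv2.INTER_CUBIC)
for th in(130,140,150,160):
    k,lab,st,c=cv2.connectedComponentsWithStats((sub>th).astype(np.uint8))
    for i in range(1,k):
        x,y,w,hh,a=st[i]
        if x>0 and y>0 and x+w<150 and y+hh<150 and a>60:
            vv,uu=np.nonzero(lab==i); P=onplane(K,V,np.c_[uu/6+u-12,vv/6+v-12],82)[:,:2]; c=P.mean(0); e,E=np.linalg.eigh(np.cov((P-c).T)); print(th,c.round(1),np.degrees(np.arctan2(E[1,1],E[0,1])).round(1),np.sqrt(12*e).round(1))
E
```

```text
w5 (288.6, 344.7, 164.9, 225.6)
w6 (288.6, 345.2, 165.6, 225.5)
w7 (281.1, 333.9, 172.9, 238.0)
w8 (288.9, 344.8, 171.8, 225.8)
w9 (285.9, 334.0, 163.2, 224.2)
140 [546.  -10.1] 69.7 [ 5.  11.1]
150 [546.  -10.1] 69.4 [ 4.5 10.7]
160 [545.9 -10.1] 69.0 [ 4.1 10.2]
```

```bash
cat >> h.py <<'E'
S=np.array([-1.0,-2.2])
def at(k,yaw,z):
    a=np.radians(yaw); tx=np.array([np.cos(a),np.sin(a)]); ty=np.array([np.sin(a),-np.cos(a)]); p=np.array(H[k])-S[0]*tx-S[1]*ty; return (p[0],p[1],z,yaw)
E
python3 - <<'E'
from h import *
plan([(510,-80,290,110),at('B',133,230),at('B',133,200),at('B',133,186),at('B',97,186),at('B',57,186),at('B',67,186),at('B',67,228)],(615,-92.3,279.7,92.2))
E
```

```text
offset [16.5, -104.5, -10.5] rz -18.0 -> [509.9, -79.8, 290.2, 110.2] j6 -29 r 516
offset [170.5, -14.5, 60.0] rz -23.0 -> [437.5, 75.2, 230.2, 133.2] j6 -33 r 444
offset [-0.0, -0.0, 30.0] rz 0.0 -> [437.5, 75.2, 200.2, 133.2] j6 -33 r 444
offset [-0.0, -0.0, 14.0] rz 0.0 -> [437.5, 75.2, 186.2, 133.2] j6 -33 r 444
offset [-1.5, 0.0, 0.0] rz 36.0 -> [438.5, 74.1, 186.2, 97.2] j6 2 r 445
offset [-1.0, 0.0, 0.0] rz 20.0 -> [438.6, 73.1, 186.2, 77.2] j6 22 r 445
offset [-0.5, 0.5, 0.0] rz 20.0 -> [439.0, 72.5, 186.2, 57.2] j6 42 r 445
offset [0.5, -0.5, 0.0] rz -10.0 -> [438.8, 73.2, 186.2, 67.2] j6 32 r 445
offset [-0.5, 0.0, -42.0] rz 0.0 -> [438.6, 72.7, 228.2, 67.2] j6 32 r 445
```

Request:
play_rows(
  moves=[
    {"offset": [4, -30, -3], "delta_rot": [0, 0, -4], "gripper": 1},
    {"offset": [9, -65, -6], "delta_rot": [0, 0, -8], "gripper": 1},
    {"offset": [16.5, -104.5, -10.5], "delta_rot": [0, 0, -14], "gripper": 1},
    {"offset": [16.5, -104.5, -10.5], "delta_rot": [0, 0, -18], "gripper": 1},
    {"offset": [16.5, -104.5, -10.5], "delta_rot": [0, 0, -18], "gripper": 1},
  ],
)

```text
time: 28.65
position: [508.9, -79.5, 290.5]
orientation: [180.0, -0.0, 110.3]
force: [0.1, -0.1, -4.8]
width: 10.4
grip_force: 89.6
```

Request:
play_rows(
  moves=[
    {"offset": [40, -3, 0], "delta_rot": [0, 0, -5], "gripper": 1},
    {"offset": [85, -7, 10], "delta_rot": [0, 0, -10], "gripper": 1},
    {"offset": [130, -11, 25], "delta_rot": [0, 0, -16], "gripper": 1},
    {"offset": [170.5, -14.5, 45], "delta_rot": [0, 0, -23], "gripper": 1},
    {"offset": [170.5, -14.5, 60], "delta_rot": [0, 0, -23], "gripper": 1},
  ],
)

```text
time: 29.15
position: [435.1, 78.4, 229.2]
orientation: [-180.0, -0.2, 133.6]
force: [1.1, -2.3, -5.7]
width: 10.6
grip_force: 89.2
```

Request:
play_rows(
  moves=[
    {"offset": [0, 0, 0], "delta_rot": [0, 0, 0], "gripper": 1},
    {"offset": [0, 0, 8], "delta_rot": [0, 0, 0], "gripper": 1},
    {"offset": [0, 0, 16], "delta_rot": [0, 0, 0], "gripper": 1},
    {"offset": [0, 0, 24], "delta_rot": [0, 0, 0], "gripper": 1},
    {"offset": [0, 0, 30], "delta_rot": [0, 0, 0], "gripper": 1},
  ],
)

```text
time: 29.65
position: [437.5, 73.9, 200.3]
orientation: [-180.0, -0.0, 133.3]
force: [-0.7, 0.2, -5.0]
width: 10.4
grip_force: 89.2
```

Request:
play_rows(
  moves=[
    {"offset": [0, 0, 3], "delta_rot": [0, 0, 0], "gripper": 1},
    {"offset": [0, 0, 5], "delta_rot": [0, 0, 0], "gripper": 1},
    {"offset": [0, 0, 7], "delta_rot": [0, 0, 0], "gripper": 1},
    {"offset": [0, 0, 9], "delta_rot": [0, 0, 0], "gripper": 1},
    {"offset": [0, 0, 10], "delta_rot": [0, 0, 0], "gripper": 1},
  ],
)

```text
time: 30.15
position: [437.3, 74.6, 191.0]
orientation: [180.0, 0.0, 133.4]
force: [0.4, -0.3, -4.1]
width: 10.4
grip_force: 89.2
```

```bash
python3 - <<'E'
from h import *
s=bot.sense(); print(s['time'],s['position'],s['orientation'],s['force'],s['ft_torque'],s['width'])
E
```

```text
30.15 [437.32901144  74.56112173 190.95904761] [1.79992476e+02 4.98740263e-03 1.33354462e+02] [ 0.37984176 -0.27578169 -4.08315096] [-0.00702011  0.0143947   0.01032461] 10.425972452166441
```

Request:
play_rows(
  moves=[
    {"offset": [0, 0, 3], "delta_rot": [0, 0, 0], "gripper": 1},
    {"offset": [0, 0, 5], "delta_rot": [0, 0, 2], "gripper": 1},
    {"offset": [0, 0, 5], "delta_rot": [0, 0, 9], "gripper": 1},
    {"offset": [-0.5, 0, 5], "delta_rot": [0, 0, 16], "gripper": 1},
    {"offset": [-1, 0, 5], "delta_rot": [0, 0, 23], "gripper": 1},
  ],
)

```text
time: 30.65
position: [437.8, 74.0, 185.8]
orientation: [-180.0, -0.0, 110.1]
force: [-0.5, 1.0, -4.7]
width: 10.4
grip_force: 89.3
```

Request:
play_rows(
  moves=[
    {"offset": [0, 0, 0], "delta_rot": [0, 0, 7], "gripper": 1},
    {"offset": [-0.5, 0, 0], "delta_rot": [0, 0, 14], "gripper": 1},
    {"offset": [-0.5, 0, 0], "delta_rot": [0, 0, 21], "gripper": 1},
    {"offset": [-1, 0, 0], "delta_rot": [0, 0, 28], "gripper": 1},
    {"offset": [-1.5, 0, 0], "delta_rot": [0, 0, 33], "gripper": 1},
  ],
)

```text
time: 31.15
position: [438.2, 72.5, 185.8]
orientation: [-179.9, 0.0, 77.1]
force: [-1.3, 1.0, -4.4]
width: 10.2
grip_force: 89.3
```

```bash
python3 - <<'E'
from h import *
s=bot.sense(); print(s['time'],s['position'],s['orientation'],s['force'],s['ft_torque'],s['width'])
E
```

```text
31.15 [438.16212558  72.5114507  185.80946454] [-1.79943817e+02  4.18096182e-03  7.71461451e+01] [-1.31842949  0.97568964 -4.36806896] [0.07735812 0.31996326 0.16021724] 10.200974594854495
```

Request:
play_rows(
  moves=[
    {"offset": [0, 0, 0], "delta_rot": [0, 0, 6], "gripper": 1},
    {"offset": [-0.5, 0, 0], "delta_rot": [0, 0, 11], "gripper": 1},
    {"offset": [-0.5, 0.5, 0], "delta_rot": [0, 0, 15], "gripper": 1},
    {"offset": [-0.5, 0.5, 0], "delta_rot": [0, 0, 18], "gripper": 1},
    {"offset": [-0.5, 0.5, 0], "delta_rot": [0, 0, 20], "gripper": 1},
  ],
)

```text
time: 31.65
position: [438.3, 71.8, 185.8]
orientation: [-179.9, 0.1, 57.3]
force: [-2.4, -0.1, -5.2]
width: 10.5
grip_force: 89.3
```

```bash
python3 - <<'E'
from h import *
s=bot.sense(); print(s['time'],s['position'],s['orientation'],s['force'],s['ft_torque'],s['width'])
E
```

```text
31.65 [438.33414967  71.84147522 185.75990252] [-1.79922875e+02  5.62997095e-02  5.72836096e+01] [-2.40823705 -0.05155737 -5.1509365 ] [-0.00386095  0.41583513  0.06374954] 10.482196087161622
```

Request:
play_rows(
  moves=[
    {"offset": [0, 0, 0], "delta_rot": [0, 0, 1], "gripper": 1},
    {"offset": [0, 0, 0], "delta_rot": [0, 0, 2], "gripper": 1},
    {"offset": [0, 0, 0], "delta_rot": [0, 0, 2], "gripper": 1},
    {"offset": [0, 0, 0], "delta_rot": [0, 0, 2], "gripper": 1},
    {"offset": [0, 0, 0], "delta_rot": [0, 0, 2], "gripper": 1},
  ],
)

```text
time: 32.15
position: [438.6, 71.8, 185.7]
orientation: [-180.0, 0.0, 55.4]
force: [-2.9, -0.8, -4.8]
width: 10.1
grip_force: 89.2
```

```bash
python3 - <<'E'
from h import *
s=bot.sense(); print(s['time'],s['position'],s['orientation'],s['force'],s['ft_torque'],s['width'])
E
```

```text
32.15 [438.59865646  71.8069166  185.70606423] [-1.79956534e+02  2.87435716e-02  5.53656505e+01] [-2.8964478  -0.83250416 -4.81507518] [-0.04016218  0.67229793  0.09583594] 10.107433340584578
```

Request:
play_rows(
  moves=[
    {"offset": [0, 0, 0], "delta_rot": [0, 0, -6], "gripper": 1},
    {"offset": [0, 0, 0], "delta_rot": [0, 0, -12], "gripper": 1},
    {"offset": [0, 0, -10], "delta_rot": [0, 0, -12], "gripper": 1},
    {"offset": [0, 0, -26], "delta_rot": [0, 0, -12], "gripper": 1},
    {"offset": [0, 0, -43], "delta_rot": [0, 0, -12], "gripper": 1},
  ],
)

```text
time: 32.65
position: [439.3, 71.8, 230.2]
orientation: [179.9, -0.0, 67.2]
force: [0.7, -0.2, -5.3]
width: 10.6
grip_force: 89.2
```

Request:
play_rows(
  moves=[
    {"offset": [-10, 10, -5], "delta_rot": [0, 0, -4], "gripper": 1},
    {"offset": [-20, 25, -10], "delta_rot": [0, 0, -10], "gripper": 1},
    {"offset": [-30, 40, -20], "delta_rot": [0, 0, -16], "gripper": 1},
    {"offset": [-40, 50, -30], "delta_rot": [0, 0, -22], "gripper": 1},
    {"offset": [-40, 50, -30], "delta_rot": [0, 0, -24], "gripper": 1},
  ],
)

```text
time: 33.15
position: [471.9, 14.1, 262.2]
orientation: [179.7, 0.1, 91.2]
force: [0.3, 0.7, -4.9]
width: 10.2
grip_force: 89.3
```

```bash
python3 - <<'E'
from h import *
for i in range(2): snap('wrist')
s=bot.sense(); print(s['time'],s['position'],s['orientation'],s['force'],s['ft_torque'],s['width'])
im=look('wrist','w10'); print(edges(im))
plan([at('C',133,230)],(*s['position'],s['orientation'][2]))
E
```

```text
33.25 [470.57238728  15.17459386 260.48311968] [1.79837046e+02 1.18340561e-02 9.11783152e+01] [-0.49446454  0.50960461 -6.11115908] [-0.01279737  0.02483593  0.04721502] 10.099333333913117
A (301, 206) none
B (285, 119) [435.   69.3] axis 68.0 cdir -114.2 [ 5.1 10.3]
C (378, 105) none
D (386, 193) none
(280.4, 333.8, 170.6, 238.1)
offset [37.5, 31.5, 15.0] rz -21.0 -> [501.3, 53.3, 245.5, 112.2] j6 -16 r 504
offset [24.0, 43.0, 15.5] rz -21.0 -> [532.1, 91.8, 230.0, 133.2] j6 -33 r 540
```

Request:
play_rows(
  moves=[
    {"offset": [8, 7, 3], "delta_rot": [0, 0, -4], "gripper": 1},
    {"offset": [16, 14, 6], "delta_rot": [0, 0, -8], "gripper": 1},
    {"offset": [24, 20, 10], "delta_rot": [0, 0, -13], "gripper": 1},
    {"offset": [31, 26, 13], "delta_rot": [0, 0, -17], "gripper": 1},
    {"offset": [37.5, 31.5, 15], "delta_rot": [0, 0, -21], "gripper": 1},
  ],
)

```text
time: 33.8
position: [500.3, 54.6, 243.6]
orientation: [-180.0, -0.0, 112.4]
force: [0.2, -1.0, -4.7]
width: 10.3
grip_force: 89.2
```

Request:
play_rows(
  moves=[
    {"offset": [8, 14, 5], "delta_rot": [0, 0, -7], "gripper": 1},
    {"offset": [16, 28, 10], "delta_rot": [0, 0, -14], "gripper": 1},
    {"offset": [24, 43, 15.5], "delta_rot": [0, 0, -21], "gripper": 1},
    {"offset": [24, 43, 15.5], "delta_rot": [0, 0, -21], "gripper": 1},
    {"offset": [24, 43, 15.5], "delta_rot": [0, 0, -21], "gripper": 1},
  ],
)

```text
time: 34.3
position: [530.6, 92.7, 228.1]
orientation: [-179.9, -0.0, 133.3]
force: [0.2, 0.4, -5.9]
width: 10.3
grip_force: 89.3
```

Request:
play_rows(
  moves=[
    {"offset": [0, 0, 0], "delta_rot": [0, 0, 0], "gripper": 1},
    {"offset": [0, 0, 8], "delta_rot": [0, 0, 0], "gripper": 1},
    {"offset": [0, 0, 16], "delta_rot": [0, 0, 0], "gripper": 1},
    {"offset": [0, 0, 24], "delta_rot": [0, 0, 0], "gripper": 1},
    {"offset": [0, 0, 30], "delta_rot": [0, 0, 0], "gripper": 1},
  ],
)

```text
time: 34.8
position: [530.2, 92.2, 197.0]
orientation: [-179.9, -0.1, 133.3]
force: [-0.4, 0.4, -5.7]
width: 10.3
grip_force: 89.2
```

Request:
play_rows(
  moves=[
    {"offset": [0, 0, 3], "delta_rot": [0, 0, 0], "gripper": 1},
    {"offset": [0, 0, 5], "delta_rot": [0, 0, 0], "gripper": 1},
    {"offset": [0, 0, 7], "delta_rot": [0, 0, 0], "gripper": 1},
    {"offset": [0, 0, 9], "delta_rot": [0, 0, 0], "gripper": 1},
    {"offset": [0, 0, 10], "delta_rot": [0, 0, 0], "gripper": 1},
  ],
)

```text
time: 35.3
position: [531.0, 92.4, 188.5]
orientation: [180.0, 0.0, 133.4]
force: [0.3, -0.3, -5.8]
width: 10.2
grip_force: 89.2
```

Request:
play_rows(
  moves=[
    {"offset": [0, 0, 2], "delta_rot": [0, 0, 0], "gripper": 1},
    {"offset": [0, 0, 2.5], "delta_rot": [0, 0, 2], "gripper": 1},
    {"offset": [0, 0, 2.5], "delta_rot": [0, 0, 9], "gripper": 1},
    {"offset": [-0.5, 0, 2.5], "delta_rot": [0, 0, 16], "gripper": 1},
    {"offset": [-1, 0, 2.5], "delta_rot": [0, 0, 23], "gripper": 1},
  ],
)

```text
time: 35.8
position: [531.9, 91.5, 186.1]
orientation: [180.0, 0.1, 110.1]
force: [-0.7, -0.0, -6.0]
width: 10.3
grip_force: 89.2
```

Request:
play_rows(
  moves=[
    {"offset": [0, 0, 0], "delta_rot": [0, 0, 7], "gripper": 1},
    {"offset": [-0.5, 0, 0], "delta_rot": [0, 0, 14], "gripper": 1},
    {"offset": [-0.5, 0, 0], "delta_rot": [0, 0, 21], "gripper": 1},
    {"offset": [-1, 0, 0], "delta_rot": [0, 0, 28], "gripper": 1},
    {"offset": [-1.5, 0, 0], "delta_rot": [0, 0, 33], "gripper": 1},
  ],
)

```text
time: 36.3
position: [532.3, 90.0, 186.1]
orientation: [180.0, 0.0, 77.1]
force: [0.6, -1.3, -5.2]
width: 10.2
grip_force: 89.3
```

Request:
play_rows(
  moves=[
    {"offset": [0, 0, 0], "delta_rot": [0, 0, 6], "gripper": 1},
    {"offset": [-0.5, 0, 0], "delta_rot": [0, 0, 12], "gripper": 1},
    {"offset": [-0.5, 0.5, 0], "delta_rot": [0, 0, 17], "gripper": 1},
    {"offset": [-0.5, 0.5, 0], "delta_rot": [0, 0, 20], "gripper": 1},
    {"offset": [-0.5, 0.5, 0], "delta_rot": [0, 0, 22], "gripper": 1},
  ],
)

```text
time: 36.8
position: [532.4, 89.2, 186.0]
orientation: [180.0, 0.1, 55.3]
force: [-0.7, -0.6, -4.1]
width: 10.1
grip_force: 89.3
```

```bash
python3 - <<'E'
from h import *
s=bot.sense(); print(s['time'],s['position'],s['orientation'],s['force'],s['ft_torque'],s['width'])
p=s['position']; plan([at('A',133,228)],(p[0],p[1],p[2]+43,s['orientation'][2]+12))
E
```

```text
36.8 [532.44604473  89.23365014 186.04394643] [1.79964569e+02 6.49589458e-02 5.52857240e+01] [-0.6816821  -0.63753943 -4.13424886] [-0.37168678  0.08913294  0.09899504] 10.130806180920244
offset [-65.5, -15.5, 0.5] rz -33.0 -> [492.9, 34.8, 228.5, 100.3] j6 -6 r 494
offset [-46.5, -48.0, 0.5] rz -32.5 -> [453.9, -19.5, 228.0, 132.8] j6 -45 r 454
```

Request:
play_rows(
  moves=[
    {"offset": [0, 0, 0], "delta_rot": [0, 0, -6], "gripper": 1},
    {"offset": [0, 0, 0], "delta_rot": [0, 0, -12], "gripper": 1},
    {"offset": [0, 0, -10], "delta_rot": [0, 0, -12], "gripper": 1},
    {"offset": [0, 0, -26], "delta_rot": [0, 0, -12], "gripper": 1},
    {"offset": [0, 0, -43], "delta_rot": [0, 0, -12], "gripper": 1},
  ],
)

```text
time: 37.3
position: [532.7, 89.7, 230.8]
orientation: [180.0, -0.0, 67.3]
force: [0.1, -0.3, -4.3]
width: 10.5
grip_force: 89.2
```

Request:
play_rows(
  moves=[
    {"offset": [-13, -3, 0], "delta_rot": [0, 0, -6], "gripper": 1},
    {"offset": [-26, -6, 0], "delta_rot": [0, 0, -13], "gripper": 1},
    {"offset": [-40, -9, 0], "delta_rot": [0, 0, -20], "gripper": 1},
    {"offset": [-53, -12, 0], "delta_rot": [0, 0, -27], "gripper": 1},
    {"offset": [-65.5, -15.5, 0.5], "delta_rot": [0, 0, -33], "gripper": 1},
  ],
)

```text
time: 37.8
position: [493.4, 34.7, 231.0]
orientation: [179.8, 0.0, 100.6]
force: [0.2, 0.0, -4.4]
width: 10.4
grip_force: 89.2
```

Request:
play_rows(
  moves=[
    {"offset": [-12, -12, 0], "delta_rot": [0, 0, -8], "gripper": 1},
    {"offset": [-24, -24, 0], "delta_rot": [0, 0, -16], "gripper": 1},
    {"offset": [-36, -37, 0], "delta_rot": [0, 0, -24], "gripper": 1},
    {"offset": [-46.5, -48, 0.5], "delta_rot": [0, 0, -32.5], "gripper": 1},
    {"offset": [-46.5, -48, 0.5], "delta_rot": [0, 0, -32.5], "gripper": 1},
  ],
)

```text
time: 38.3
position: [454.1, -20.2, 230.0]
orientation: [179.9, 0.1, 132.7]
force: [0.0, 1.1, -5.4]
width: 10.2
grip_force: 89.3
```

Request:
play_rows(
  moves=[
    {"offset": [0, 0, 0], "delta_rot": [0, 0, 0], "gripper": 1},
    {"offset": [0, 0, 8], "delta_rot": [0, 0, 0], "gripper": 1},
    {"offset": [0, 0, 16], "delta_rot": [0, 0, 0], "gripper": 1},
    {"offset": [0, 0, 24], "delta_rot": [0, 0, 0], "gripper": 1},
    {"offset": [0, 0, 30], "delta_rot": [0, 0, 0], "gripper": 1},
  ],
)

```text
time: 38.8
position: [453.6, -18.8, 196.3]
orientation: [-179.9, -0.1, 132.9]
force: [0.1, 0.5, -6.1]
width: 9.9
grip_force: 89.2
```

Request:
play_rows(
  moves=[
    {"offset": [0, 0, 3], "delta_rot": [0, 0, 0], "gripper": 1},
    {"offset": [0, 0, 5], "delta_rot": [0, 0, 0], "gripper": 1},
    {"offset": [0, 0, 7], "delta_rot": [0, 0, 0], "gripper": 1},
    {"offset": [0, 0, 9], "delta_rot": [0, 0, 0], "gripper": 1},
    {"offset": [0, 0, 10], "delta_rot": [0, 0, 0], "gripper": 1},
  ],
)

```text
time: 39.3
position: [454.1, -19.2, 188.0]
orientation: [180.0, 0.0, 132.8]
force: [-0.0, 0.1, -4.5]
width: 10.6
grip_force: 89.2
```

```bash
python3 - <<'E'
from h import *
s=bot.sense(); print(s['time'],s['position'],s['orientation'],s['force'],s['ft_torque'],s['width'])
look('wrist','w11')
E
```

```text
39.3 [454.1436154  -19.18670551 187.98583688] [1.79992107e+02 8.03392874e-03 1.32849551e+02] [-0.03565684  0.09402965 -4.50166194] [ 0.01951933 -0.0293238   0.06071377] 10.614691214497588
A (315, 195) [451.1  -6.5] axis 128.0 cdir 96.8 [ 2.  12.2]
B (382, 96) [434.5  68.3] axis 68.9 cdir -113.7 [ 4.9 11. ]
C (474, 162) [529.4  84.8] axis 69.9 cdir -113.3 [ 4.9 11. ]
D (404, 249) [545.9 -10.2] axis 69.8 cdir -110.9 [ 5.3 11.3]
```

Request:
play_rows(
  moves=[
    {"offset": [0, 0, 2], "delta_rot": [0, 0, 0], "gripper": 1},
    {"offset": [0, 0, 2], "delta_rot": [0, 0, 2], "gripper": 1},
    {"offset": [0, 0, 2], "delta_rot": [0, 0, 9], "gripper": 1},
    {"offset": [-0.5, 0, 2], "delta_rot": [0, 0, 16], "gripper": 1},
    {"offset": [-1, 0, 2], "delta_rot": [0, 0, 23], "gripper": 1},
  ],
)

```text
time: 39.85
position: [454.7, -20.0, 185.9]
orientation: [-180.0, 0.0, 109.6]
force: [-0.1, 0.0, -4.8]
width: 10.6
grip_force: 89.3
```

Request:
play_rows(
  moves=[
    {"offset": [0, 0, 0], "delta_rot": [0, 0, 7], "gripper": 1},
    {"offset": [-0.5, 0, 0], "delta_rot": [0, 0, 14], "gripper": 1},
    {"offset": [-0.5, 0, 0], "delta_rot": [0, 0, 21], "gripper": 1},
    {"offset": [-1, 0, 0], "delta_rot": [0, 0, 28], "gripper": 1},
    {"offset": [-1.5, 0, 0], "delta_rot": [0, 0, 33], "gripper": 1},
  ],
)

```text
time: 40.35
position: [455.0, -21.6, 186.0]
orientation: [-180.0, 0.1, 76.6]
force: [-1.2, -0.5, -4.5]
width: 10.5
grip_force: 89.3
```

Request:
play_rows(
  moves=[
    {"offset": [0, 0, 0], "delta_rot": [0, 0, 6], "gripper": 1},
    {"offset": [-0.5, 0, 0], "delta_rot": [0, 0, 12], "gripper": 1},
    {"offset": [-0.5, 0.5, 0], "delta_rot": [0, 0, 17], "gripper": 1},
    {"offset": [-0.5, 0.5, 0], "delta_rot": [0, 0, 20], "gripper": 1},
    {"offset": [-0.5, 0.5, 0], "delta_rot": [0, 0, 22], "gripper": 1},
  ],
)

```text
time: 40.85
position: [455.1, -22.3, 185.9]
orientation: [-180.0, 0.1, 54.8]
force: [-1.9, -1.4, -5.1]
width: 10.6
grip_force: 89.4
```

Request:
play_rows(
  moves=[
    {"offset": [0, 0, 0], "delta_rot": [0, 0, -6], "gripper": 1},
    {"offset": [0, 0, 0], "delta_rot": [0, 0, -12], "gripper": 1},
    {"offset": [0, 0, -10], "delta_rot": [0, 0, -12], "gripper": 1},
    {"offset": [0, 0, -30], "delta_rot": [0, 0, -12], "gripper": 1},
    {"offset": [0, 0, -60], "delta_rot": [0, 0, -12], "gripper": 1},
  ],
)

```text
time: 41.35
position: [454.6, -21.7, 245.4]
orientation: [-179.8, 0.1, 66.7]
force: [0.8, -0.1, -5.2]
width: 10.2
grip_force: 89.2
```

```bash
python3 - <<'E'
from h import *
s=bot.sense(); print(s['time'],s['position'],s['orientation'],s['force'],s['ft_torque'],s['width'])
p=s['position']; plan([(545,-50,250,91.5)],(p[0],p[1],p[2],s['orientation'][2]))
E
```

```text
41.35 [454.57652801 -21.73210219 245.37484612] [-1.79799648e+02  5.17256449e-02  6.67070411e+01] [ 0.81437202 -0.09175404 -5.19732432] [-0.0361052  -0.05120742 -0.05082683] 10.242038195630535
offset [10.0, 94.0, -4.5] rz -25.0 -> [544.9, -49.7, 249.9, 91.7] j6 -7 r 547
```

Request:
play_rows(
  moves=[
    {"offset": [2, 20, -1], "delta_rot": [0, 0, -6], "gripper": 1},
    {"offset": [5, 48, -3], "delta_rot": [0, 0, -13], "gripper": 1},
    {"offset": [8, 75, -4], "delta_rot": [0, 0, -20], "gripper": 1},
    {"offset": [10, 94, -4.5], "delta_rot": [0, 0, -25], "gripper": 1},
    {"offset": [10, 94, -4.5], "delta_rot": [0, 0, -25], "gripper": 1},
  ],
)

```text
time: 41.85
position: [548.0, -50.5, 251.4]
orientation: [179.9, 0.0, 91.7]
force: [-0.8, -0.3, -5.1]
width: 10.6
grip_force: 89.2
```

```bash
python3 - <<'E'
from h import *
for i in range(3): snap('wrist')
s=bot.sense(); print(s['time'],s['position'],s['orientation'])
im=look('wrist','w12'); np.save('T12.npy',tool())
E
```

```text
42.0 [545.7543513  -49.56514556 250.68282135] [-1.79973778e+02 -1.07251184e-02  9.17423653e+01]
A (228, 148) none
B (204, 46) [434.7  68.4] axis 69.5 cdir -112.2 [ 3.8 10.1]
C (306, 29) [529.4  84.8] axis 69.6 cdir -113.8 [ 3.9 10.1]
D (321, 134) [545.8 -10.1] axis 70.7 cdir -112.2 [ 3.9 10.1]
```

View pics/w12.png

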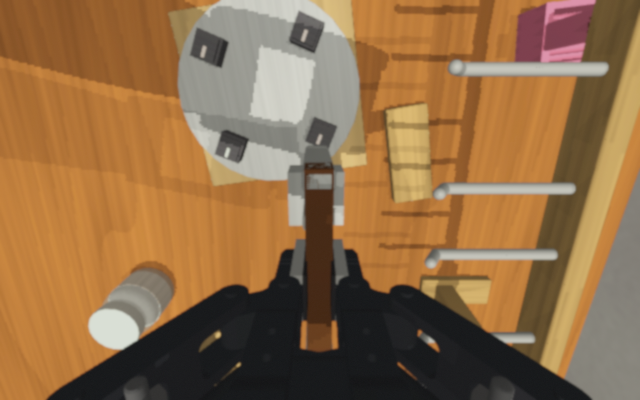

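```bash
python3 - <<'E'
from h import *
T=np.load('T12.npy'); K,V=cam('wrist',T)
print(onplane(K,V,[(480,68.5),(600,69),(470,190),(570,188.5),(470,257),(550,255),(520,338)],198)[:,:2].round(1))
print('tips',onplane(K,V,[(457,67),(440,192),(432,259)],212)[:,:2].round(1))
im=cv2.imread('pics/w12.png'); 
hsv=cv2.cvtColor(im,cv2.COLOR_BGR2HSV)
for u in(500,540):
    col=[v for v in range(40,345) if hsv[v,u,1]<45 and hsv[v,u,2]>110]; 
    g=np.split(col,np.where(np.diff(col)>2)[0]+1); c=[x.mean() for x in g if len(x)>4]; print(u,c,onplane(K,V,[(u,x) for x in c],198)[:,:2].round(1).tolist())
E
```

```text
[[ 640.3   48.7]
 [ 712.4   50.6]
 [ 648.2  -27. ]
 [ 715.5  -23.9]
 [ 657.5  -77.5]
 [ 715.2  -74.2]
 [ 710.8 -148.7]]
tips [[620.5  47.6]
 [622.1 -24.9]
 [623.9 -72.2]]
500 [np.float64(69.0), np.float64(188.5), np.float64(254.0), np.float64(336.0)] [[652.4, 48.8], [668.3, -25.3], [678.8, -74.4], [694.4, -147.2]]
540 [np.float64(68.5), np.float64(188.5), np.float64(254.0)] [[676.3, 49.8], [695.3, -24.5], [707.8, -73.6]]
```

```bash
cat >> h.py <<'E'
def hook(i,x=-50):
    a=np.radians(1.5); y=(-187.5,-62.5,62.5,187.5)[i]; return (718.7+x*np.cos(a)-y*np.sin(a), 13.6+x*np.sin(a)+y*np.cos(a))
E
python3 - <<'E'
from h import *
s=bot.sense();p=s['position']; h=hook(1); print(h)
plan([(560,-49.5,222,91.5),(h[0],-49.5,222,91.5),(h[0],-49.5,188,91.5)],(*p,s['orientation'][2]))
E
```

```text
(np.float64(670.3531930204642), np.float64(-50.18743022636598))
offset [-0.5, 14.5, 28.5] rz 0.5 -> [560.1, -49.5, 222.2, 91.3] j6 -6 r 562
offset [-2.5, 110.0, 0.0] rz -0.0 -> [670.1, -49.5, 222.2, 91.3] j6 -6 r 672
offset [0.0, 0.0, 34.0] rz -0.0 -> [670.1, -49.5, 188.2, 91.3] j6 -6 r 672
```

Request:
play_rows(
  moves=[
    {"offset": [0, 14.5, 28.5], "delta_rot": [0, 0, 0], "gripper": 1},
    {"offset": [0, 20, 28.5], "delta_rot": [0, 0, 0], "gripper": 1},
    {"offset": [-1, 50, 28.5], "delta_rot": [0, 0, 0], "gripper": 1},
    {"offset": [-2, 80, 28.5], "delta_rot": [0, 0, 0], "gripper": 1},
    {"offset": [-2.5, 104, 28.5], "delta_rot": [0, 0, 0], "gripper": 1},
  ],
)

```text
time: 42.55
position: [651.0, -48.6, 223.0]
orientation: [180.0, 0.0, 91.8]
force: [-0.3, -0.6, -4.6]
width: 10.0
grip_force: 89.3
```

Request:
play_rows(
  moves=[
    {"offset": [-0.5, 20.5, 0], "delta_rot": [0, 0, 0], "gripper": 1},
    {"offset": [-0.5, 20.5, 3], "delta_rot": [0, 0, 0], "gripper": 1},
    {"offset": [-0.5, 20.5, 12], "delta_rot": [0, 0, 0], "gripper": 1},
    {"offset": [-0.5, 20.5, 20], "delta_rot": [0, 0, 0], "gripper": 1},
    {"offset": [-0.5, 20.5, 26], "delta_rot": [0, 0, 0], "gripper": 1},
  ],
)

```text
time: 43.05
position: [669.2, -48.5, 194.5]
orientation: [-179.9, -0.0, 91.8]
force: [0.3, -0.9, -5.2]
width: 10.1
grip_force: 89.2
```

Request:
play_rows(
  moves=[
    {"offset": [0, 0, 2], "delta_rot": [0, 0, 0], "gripper": 1},
    {"offset": [0, 0, 5], "delta_rot": [0, 0, 0], "gripper": 1},
    {"offset": [0, 0, 7], "delta_rot": [0, 0, 0], "gripper": 1},
    {"offset": [0, 0, 8], "delta_rot": [0, 0, 0], "gripper": 1},
    {"offset": [0, 0, 8], "delta_rot": [0, 0, 0], "gripper": 1},
  ],
)

```text
time: 43.55
position: [670.7, -48.7, 188.5]
orientation: [180.0, 0.0, 91.8]
force: [-1.0, -0.9, -4.6]
width: 10.3
grip_force: 89.5
```

```bash
python3 - <<'E'
from h import *
s=bot.sense(); print(s['time'],s['position'],s['orientation'],s['force'],s['ft_torque'],s['width'])
T=tool(); im=snap('wrist','w13')
cv2.imwrite('pics/w13c.png',cv2.resize(im[100:400,190:510],None,fx=2,fy=2)[...,::-1])
E
```

```text
43.55 [670.68715567 -48.67448147 188.51965301] [1.79967103e+02 8.61108966e-03 9.18499706e+01] [-0.95182226 -0.91287242 -4.62682039] [ 0.00339599  0.12301178 -0.01353136] 10.33163859259799
```

Request:
play_rows(
  moves=[
    {"offset": [0, 0, 1], "delta_rot": [0, 0, 0], "gripper": 1},
    {"offset": [0, 0, 2], "delta_rot": [0, 0, 0], "gripper": 1},
    {"offset": [0, 0, 2], "delta_rot": [0, 0, 0], "gripper": 1},
    {"offset": [0, 0, 2], "delta_rot": [0, 0, 0], "gripper": 1},
    {"offset": [0, 0, 2], "delta_rot": [0, 0, 0], "gripper": 1},
  ],
)

```text
time: 44.1
position: [670.8, -48.7, 188.3]
orientation: [179.9, 0.0, 91.9]
force: [-5.0, 0.7, 4.1]
width: 10.2
grip_force: 90.7
```

```bash
python3 - <<'E'
from h import *
s=bot.sense(); print(s['time'],s['position'],s['force'],s['ft_torque'],s['width'])
E
```

```text
44.1 [670.80877223 -48.68649364 188.28178731] [-4.95639578  0.7039619   4.07248036] [ 0.08777612  0.83709113 -0.03485336] 10.181022008584167
```

Request:
play_rows(
  moves=[
    {"offset": [0, 0, 0], "delta_rot": [0, 0, 0], "gripper": 0.2},
    {"offset": [0, 0, 0], "delta_rot": [0, 0, 0], "gripper": 0.2},
    {"offset": [0, 0, 0], "delta_rot": [0, 0, 0], "gripper": 0.2},
    {"offset": [0, 0, -5], "delta_rot": [0, 0, 0], "gripper": 0.2},
    {"offset": [0, 0, -15], "delta_rot": [0, 0, 0], "gripper": 0.2},
  ],
)

```text
time: 44.6
position: [670.1, -48.6, 200.3]
orientation: [-179.9, -0.0, 91.9]
force: [0.4, 0.3, 0.8]
width: 34.3
grip_force: 0.0
```

Request:
play_rows(
  moves=[
    {"offset": [0, 0, -20], "delta_rot": [0, 0, 0], "gripper": 0.2},
    {"offset": [0, 0, -45], "delta_rot": [0, 0, 0], "gripper": 0.2},
    {"offset": [0, 0, -80], "delta_rot": [0, 0, 0], "gripper": 0},
    {"offset": [0, 0, -110], "delta_rot": [0, 0, 0], "gripper": -1},
    {"offset": [0, 0, -130], "delta_rot": [0, 0, 0], "gripper": -1},
  ],
)

```text
time: 45.1
position: [671.3, -48.7, 335.6]
orientation: [179.7, 0.1, 91.9]
force: [-0.8, 0.1, -0.1]
width: 70.4
grip_force: 0.0
```

```bash
python3 - <<'E'
from h import *
for i in range(2): snap('wrist')
s=bot.sense(); print(s['time'],s['position'],s['orientation'],s['force'],s['width'])
T=tool(); K,V=cam('wrist',T); im=snap('wrist','w14')
for o in bars('wrist',K,V,im,('wrench_bar',),214): print(*o)
snap('side','d14'); 
for o in bars('side',*cam('side'),bot.snapshot('side'),('wrench_bar',),207): print('side',*o)
im=snap('scene','s14')
for o in bars('scene',*cam('scene'),im,('tote0',),107): print(*o)
E
```

```text
45.2 [672.17513996 -48.86117432 337.08082847] [1.79478130e+02 9.73631051e-02 9.18551948e+01] [0.40325818 0.94509727 1.00006066] 83.31135282078093
wrench_bar 0.83 [115  83  55] [298, 127, 331, 243] [672. -48.] 92.1 [11. 86.] 1041
wrench_bar 0.64 [153 141  96] [250, 2, 396, 346] [672. -48.] 92.1 [11. 86.] 1041
side wrench_bar 0.93 [106 105 103] [281, 154, 296, 209] [ 670. -158.] -177.9 [21. 69.] 56
side wrench_bar 0.39 [122 102  78] [335, 250, 366, 313] [441. 426.] 86.2 [12. 66.] 101
tote0 0.9 [153 122  82] [366, 150, 400, 180] [601. 371.] 60.2 [22. 31.] 22
tote0 0.84 [157 122  80] [195, 210, 235, 260] [ 407. -334.] 101.8 [11. 75.] 59
tote0 0.78 [182  99 110] [381, 203, 421, 248] [821. 100.] -172.4 [15. 83.] 77
tote0 0.67 [109  62 105] [332, 141, 347, 156] [370. 267.] 125.6 [15. 86.] 31
tote0 0.58 [152 122  82] [338, 144, 361, 175] [444. 294.] 105.0 [20. 47.] 24
tote0 0.55 [107  66 107] [409, 147, 435, 186] [696. 465.] 144.8 [11. 68.] 27
tote0 0.32 [163 155 133] [275, 177, 343, 228] [598.  58.] 99.4 [19. 88.] 80
```

```bash
python3 - <<'E'
from h import *
s=bot.sense();p=s['position']
plan([(410,-315,270,102)],(*p,s['orientation'][2]))
E
```

```text
offset [-129.0, -134.0, 29.5] rz -5.0 -> [540.2, -181.8, 299.4, 96.9] j6 -25 r 570
offset [-116.5, -145.0, 29.5] rz -5.0 -> [410.2, -314.8, 269.9, 101.9] j6 -49 r 517
```

Request:
play_rows(
  moves=[
    {"offset": [-129, -134, 29.5], "delta_rot": [0, 0, -5], "gripper": -1},
    {"offset": [-129, -134, 29.5], "delta_rot": [0, 0, -5], "gripper": -1},
    {"offset": [-129, -134, 29.5], "delta_rot": [0, 0, -5], "gripper": -1},
    {"offset": [-129, -134, 29.5], "delta_rot": [0, 0, -5], "gripper": -1},
    {"offset": [-129, -134, 29.5], "delta_rot": [0, 0, -5], "gripper": -1},
  ],
)

```text
time: 46.05
position: [537.6, -184.3, 299.5]
orientation: [-179.8, -0.0, 96.6]
force: [0.6, 0.8, 0.1]
width: 85.1
grip_force: 0.0
```

Request:
play_rows(
  moves=[
    {"offset": [-116.5, -145, 29.5], "delta_rot": [0, 0, -5], "gripper": -1},
    {"offset": [-116.5, -145, 29.5], "delta_rot": [0, 0, -5], "gripper": -1},
    {"offset": [-116.5, -145, 29.5], "delta_rot": [0, 0, -5], "gripper": -1},
    {"offset": [-116.5, -145, 29.5], "delta_rot": [0, 0, -5], "gripper": -1},
    {"offset": [-116.5, -145, 29.5], "delta_rot": [0, 0, -5], "gripper": -1},
  ],
)

```text
time: 46.55
position: [408.1, -316.7, 270.3]
orientation: [-179.9, -0.1, 101.6]
force: [-0.1, -0.4, -0.3]
width: 85.3
grip_force: 0.0
```

```bash
python3 - <<'E'
from h import *
for i in range(3): snap('wrist')
s=bot.sense(); print(s['time'],s['position'],s['orientation'])
T=tool(); K,V=cam('wrist',T); im=snap('wrist','w15')
for o in bars('wrist',K,V,im,('tote0',),114): print(*o)
E
```

```text
46.7 [ 411.13649731 -314.58404024  271.77577986] [ 1.79983301e+02 -3.59657510e-02  1.01853154e+02]
tote0 0.97 [145 117  72] [282, 140, 336, 246] [ 406. -342.] 100.4 [14. 87.] 968
```

```bash
python3 - <<'E'
from h import *
s=bot.sense();p=s['position']
plan([(406,-342,150,100.4),(406,-342,88,100.4)],(*p,s['orientation'][2]))
E
```

```text
offset [-26.0, -11.5, 122.0] rz 1.5 -> [405.8, -342.0, 150.1, 100.5] j6 -51 r 531
offset [-0.0, 0.0, 62.0] rz 0.0 -> [405.8, -342.0, 88.1, 100.5] j6 -51 r 531
```

Request:
play_rows(
  moves=[
    {"offset": [-15, -6, 20], "delta_rot": [0, 0, 1], "gripper": -1},
    {"offset": [-26, -11.5, 50], "delta_rot": [0, 0, 1.5], "gripper": -1},
    {"offset": [-26, -11.5, 85], "delta_rot": [0, 0, 1.5], "gripper": -1},
    {"offset": [-26, -11.5, 110], "delta_rot": [0, 0, 1.5], "gripper": -1},
    {"offset": [-26, -11.5, 122], "delta_rot": [0, 0, 1.5], "gripper": -1},
  ],
)

```text
time: 47.3
position: [404.7, -340.7, 147.0]
orientation: [-179.9, -0.2, 100.5]
force: [-0.3, 0.5, 0.3]
width: 85.3
grip_force: 0.0
```

Request:
play_rows(
  moves=[
    {"offset": [0, 0, 20], "delta_rot": [0, 0, 0], "gripper": -1},
    {"offset": [0, 0, 40], "delta_rot": [0, 0, 0], "gripper": -1},
    {"offset": [0, 0, 55], "delta_rot": [0, 0, 0], "gripper": -1},
    {"offset": [0, 0, 62], "delta_rot": [0, 0, 0], "gripper": -1},
    {"offset": [0, 0, 62], "delta_rot": [0, 0, 0], "gripper": 1},
  ],
  newtons=60,
)

```text
time: 47.8
position: [404.9, -342.2, 87.4]
orientation: [-180.0, -0.1, 100.4]
force: [0.5, 0.2, -0.3]
width: 73.4
grip_force: 0.0
```

Request:
play_rows(
  moves=[
    {"offset": [0, 0, 0], "delta_rot": [0, 0, 0], "gripper": 1},
    {"offset": [0, 0, 0], "delta_rot": [0, 0, 0], "gripper": 1},
    {"offset": [0, 0, 0], "delta_rot": [0, 0, 0], "gripper": 1},
    {"offset": [0, 0, 0], "delta_rot": [0, 0, 0], "gripper": 1},
    {"offset": [0, 0, 0], "delta_rot": [0, 0, 0], "gripper": 1},
  ],
)

```text
time: 48.3
position: [404.9, -342.9, 88.7]
orientation: [180.0, 0.0, 100.4]
force: [-0.7, 0.8, 2.3]
width: 10.9
grip_force: 61.8
```

Request:
play_rows(
  moves=[
    {"offset": [0, 0, -20], "delta_rot": [0, 0, 0], "gripper": 1},
    {"offset": [0, 0, -50], "delta_rot": [0, 0, 0], "gripper": 1},
    {"offset": [0, 0, -80], "delta_rot": [0, 0, 0], "gripper": 1},
    {"offset": [0, 0, -110], "delta_rot": [0, 0, 0], "gripper": 1},
    {"offset": [0, 0, -140], "delta_rot": [0, 0, 0], "gripper": 1},
  ],
)

```text
time: 48.8
position: [404.2, -342.1, 227.9]
orientation: [-179.9, -0.1, 100.4]
force: [0.5, -0.6, -3.1]
width: 11.0
grip_force: 61.0
```

```bash
python3 - <<'E'
from h import *
s=bot.sense();p=s['position']; print(s['time'],p,s['orientation'],s['force'],s['width'])
h=hook(0); print(h)
plan([(590,h[1],232,92),(h[0],h[1],226,91.5),(h[0],h[1],192,91.5)],(*p,s['orientation'][2]))
E
```

```text
48.8 [ 404.24366983 -342.12033398  227.9485104 ] [-1.79942398e+02 -9.23531743e-02  1.00350061e+02] [ 0.47446694 -0.56707756 -3.10542612] 11.049874616614598
(np.float64(673.6253115589484), np.float64(-175.14459584831064))
offset [65.5, 106.5, -2.0] rz 4.0 -> [497.2, -258.6, 229.9, 96.4] j6 -34 r 560
offset [72.5, 101.5, -2.0] rz 4.5 -> [590.1, -175.3, 231.9, 91.9] j6 -18 r 616
offset [-2.5, 83.5, 6.0] rz 0.5 -> [673.6, -175.1, 225.9, 91.4] j6 -16 r 696
offset [-0.0, -0.0, 34.0] rz -0.0 -> [673.6, -175.1, 191.9, 91.4] j6 -16 r 696
```

Request:
play_rows(
  moves=[
    {"offset": [14, 22, 0], "delta_rot": [0, 0, 1], "gripper": 1},
    {"offset": [28, 45, 0], "delta_rot": [0, 0, 2], "gripper": 1},
    {"offset": [42, 68, -1], "delta_rot": [0, 0, 3], "gripper": 1},
    {"offset": [55, 90, -2], "delta_rot": [0, 0, 4], "gripper": 1},
    {"offset": [65.5, 106.5, -2], "delta_rot": [0, 0, 4], "gripper": 1},
  ],
)

```text
time: 49.3
position: [498.3, -257.8, 228.9]
orientation: [-179.9, -0.1, 96.4]
force: [-0.8, -0.0, -3.9]
width: 11.2
grip_force: 60.9
```

Request:
play_rows(
  moves=[
    {"offset": [20, 28, 0], "delta_rot": [0, 0, 1], "gripper": 1},
    {"offset": [40, 56, -1], "delta_rot": [0, 0, 3], "gripper": 1},
    {"offset": [60, 84, -2], "delta_rot": [0, 0, 4.5], "gripper": 1},
    {"offset": [72.5, 101.5, -2], "delta_rot": [0, 0, 4.5], "gripper": 1},
    {"offset": [72.5, 101.5, -2], "delta_rot": [0, 0, 4.5], "gripper": 1},
  ],
)

```text
time: 49.8
position: [591.7, -173.6, 230.5]
orientation: [-179.9, -0.1, 92.0]
force: [-0.5, -0.4, -3.3]
width: 10.8
grip_force: 61.0
```

Request:
play_rows(
  moves=[
    {"offset": [0, 20, 0], "delta_rot": [0, 0, 0.5], "gripper": 1},
    {"offset": [-1, 42, 1], "delta_rot": [0, 0, 0.5], "gripper": 1},
    {"offset": [-2, 65, 3], "delta_rot": [0, 0, 0.5], "gripper": 1},
    {"offset": [-2.5, 80, 6], "delta_rot": [0, 0, 0.5], "gripper": 1},
    {"offset": [-2.5, 83.5, 6], "delta_rot": [0, 0, 0.5], "gripper": 1},
  ],
)

```text
time: 50.3
position: [674.1, -175.9, 223.9]
orientation: [-179.8, -0.0, 91.3]
force: [-0.7, 0.1, -4.3]
width: 10.7
grip_force: 60.9
```

Request:
play_rows(
  moves=[
    {"offset": [0, 0, 2], "delta_rot": [0, 0, 0], "gripper": 1},
    {"offset": [0, 0, 12], "delta_rot": [0, 0, 0], "gripper": 1},
    {"offset": [0, 0, 22], "delta_rot": [0, 0, 0], "gripper": 1},
    {"offset": [0, 0, 29], "delta_rot": [0, 0, 0], "gripper": 1},
    {"offset": [0, 0, 34], "delta_rot": [0, 0, 0], "gripper": 1},
  ],
)

```text
time: 50.8
position: [673.3, -175.5, 190.4]
orientation: [-179.9, -0.0, 91.3]
force: [0.3, 0.4, -3.0]
width: 10.7
grip_force: 60.9
```

Request:
play_rows(
  moves=[
    {"offset": [0, 0, 1], "delta_rot": [0, 0, 0], "gripper": 1},
    {"offset": [0, 0, 3], "delta_rot": [0, 0, 0], "gripper": 1},
    {"offset": [0, 0, 4], "delta_rot": [0, 0, 0], "gripper": 1},
    {"offset": [0, 0, 5], "delta_rot": [0, 0, 0], "gripper": 1},
    {"offset": [0, 0, 5], "delta_rot": [0, 0, 0], "gripper": 1},
  ],
)

```text
time: 51.3
position: [674.5, -175.7, 188.6]
orientation: [179.9, 0.0, 91.4]
force: [-3.5, 1.5, 2.3]
width: 10.5
grip_force: 61.8
```

```bash
python3 - <<'E'
from h import *
s=bot.sense();p=s['position']; print(s['time'],p,s['orientation'],s['force'],s['ft_torque'],s['width'])
E
```

```text
51.3 [ 674.45546752 -175.67525028  188.57730152] [1.79945271e+02 2.70609065e-02 9.13618952e+01] [-3.46651126  1.49688968  2.30401911] [0.1393204  0.53541818 0.03879074] 10.540025319090624
```

```bash
python3 - <<'E'
from h import *
plan([(674,-175.5,327,91.4),(500,340,320,90)],(674,-175.5,187,91.4))
E
```

```text
offset [0.0, 0.0, -140.0] rz 0.0 -> [674.0, -175.5, 327.0, 91.4] j6 -16 r 696
offset [173.0, -54.0, 2.5] rz 0.5 -> [615.8, -3.9, 324.5, 90.9] j6 -1 r 616
offset [173.0, -55.0, 2.0] rz 0.5 -> [558.1, 168.2, 322.5, 90.4] j6 16 r 583
offset [172.0, -57.0, 2.5] rz 0.5 -> [499.9, 339.8, 320.0, 89.9] j6 34 r 604
```

Request:
play_rows(
  moves=[
    {"offset": [0, 0, 0], "delta_rot": [0, 0, 0], "gripper": 0.2},
    {"offset": [0, 0, 0], "delta_rot": [0, 0, 0], "gripper": 0.2},
    {"offset": [0, 0, 0], "delta_rot": [0, 0, 0], "gripper": 0.2},
    {"offset": [0, 0, -5], "delta_rot": [0, 0, 0], "gripper": 0.2},
    {"offset": [0, 0, -15], "delta_rot": [0, 0, 0], "gripper": 0.2},
  ],
)

```text
time: 51.8
position: [673.7, -175.5, 201.3]
orientation: [-179.9, -0.0, 91.4]
force: [1.3, -0.7, -0.2]
width: 33.9
grip_force: 0.0
```

Request:
play_rows(
  moves=[
    {"offset": [0, 0, -20], "delta_rot": [0, 0, 0], "gripper": 0.2},
    {"offset": [0, 0, -45], "delta_rot": [0, 0, 0], "gripper": 0.2},
    {"offset": [0, 0, -80], "delta_rot": [0, 0, 0], "gripper": 0},
    {"offset": [0, 0, -110], "delta_rot": [0, 0, 0], "gripper": -1},
    {"offset": [0, 0, -125], "delta_rot": [0, 0, 0], "gripper": -1},
  ],
)

```text
time: 52.3
position: [675.3, -176.0, 332.4]
orientation: [179.6, 0.1, 91.4]
force: [0.5, 0.2, -0.2]
width: 70.3
grip_force: 0.0
```

Request:
play_rows(
  moves=[
    {"offset": [173, -54, 2.5], "delta_rot": [0, 0, 0], "gripper": -1},
    {"offset": [173, -54, 2.5], "delta_rot": [0, 0, 0], "gripper": -1},
    {"offset": [173, -54, 2.5], "delta_rot": [0, 0, 0], "gripper": -1},
    {"offset": [173, -54, 2.5], "delta_rot": [0, 0, 0], "gripper": -1},
    {"offset": [173, -54, 2.5], "delta_rot": [0, 0, 0], "gripper": -1},
  ],
)

```text
time: 52.8
position: [614.9, -0.4, 324.6]
orientation: [-180.0, -0.1, 91.6]
force: [-0.8, -0.3, -0.3]
width: 85.1
grip_force: 0.0
```

Request:
play_rows(
  moves=[
    {"offset": [173, -55, 2], "delta_rot": [0, 0, 0.5], "gripper": -1},
    {"offset": [173, -55, 2], "delta_rot": [0, 0, 0.5], "gripper": -1},
    {"offset": [173, -55, 2], "delta_rot": [0, 0, 0.5], "gripper": -1},
    {"offset": [173, -55, 2], "delta_rot": [0, 0, 0.5], "gripper": -1},
    {"offset": [173, -55, 2], "delta_rot": [0, 0, 0.5], "gripper": -1},
  ],
)

```text
time: 53.3
position: [556.2, 170.2, 322.3]
orientation: [-180.0, -0.0, 91.1]
force: [0.3, -0.4, -0.1]
width: 85.9
grip_force: 0.0
```

```bash
python3 - <<'E'
from h import *
for i in range(3): snap('wrist')
s=bot.sense(); print(s['time'],s['position'],s['orientation'])
T=tool(); K,V=cam('wrist',T); im=look('wrist','w16')
for o in bars('wrist',K,V,im,('tote0',),114): print(*o)
for o in bars('wrist',K,V,im,('wrench_bar',),214): print(*o)
E
```

```text
53.45 [557.50888644 166.81658241 322.26194921] [-1.79992223e+02  4.11830821e-02  9.08196813e+01]
A (245, 288) none
B (229, 229) none
C (298, 219) none
D (310, 279) none
tote0 0.88 [148 119  71] [199, 4, 263, 90] [448. 304.] 85.6 [14. 75.] 1044
tote0 0.64 [170 141  87] [297, 0, 383, 69] [577. 325.] 62.5 [11. 36.] 411
tote0 0.59 [72 31 76] [107, 1, 159, 22] [348. 336.] nan [nan nan] 1
tote0 0.55 [127  70  78] [452, 172, 575, 227] [831. 112.] -171.3 [30. 69.] 938
wrench_bar 0.97 [108 102  93] [376, 286, 423, 368] [617.  21.] 93.2 [ 6. 48.] 187h.py:31: RuntimeWarning: Degrees of freedom <= 0 for slice
  P=onplane(K,V,np.c_[u,v],z)[:,:2]; c=P.mean(0); w,E=np.linalg.eigh(np.cov((P-c).T));
  c *= np.true_divide(1, fact)
  c *= np.true_divide(1, fact)
```

```bash
python3 - <<'E'
from h import *
T=tool(); K,V=cam('wrist',T); im=cv2.imread('pics/w16.png')[...,::-1]; g=im.astype(np.float32).mean(2)
for k,p in H.items():
    u,v=proj(K,V,[*p,82])[0].astype(int); sub=cv2.resize(g[v-10:v+11,u-10:u+11],None,fx=6,fy=6,interpolation=cv2.INTER_CUBIC); done=0
    for th in range(90,200,10):
        n,lab,st,c=cv2.connectedComponentsWithStats((sub>th).astype(np.uint8))
        for i in range(1,n):
            x,y,w,h,a=st[i]
            if x>0 and y>0 and x+w<126 and y+h<126 and 100<a<1500:
                vv,uu=np.nonzero(lab==i); P=onplane(K,V,np.c_[uu/6+u-10,vv/6+v-10],82)[:,:2]; c=P.mean(0); e,E=np.linalg.eigh(np.cov((P-c).T)); print(k,th,(c-p).round(1),np.degrees(np.arctan2(E[1,1],E[0,1])).round(1),np.sqrt(12*e).round(1)); done=1
        if done: break
plan([(500,340,320,90)],(557.5,167,322.3,90.8))
E
```

```text
A 100 [2.2 6.1] 158.5 [1.5 7.2]
C 190 [-1.8 -6.3] 70.8 [2.3 7.3]
offset [174.0, -55.0, 2.5] rz 1.0 -> [500.1, 340.2, 319.8, 89.8] j6 34 r 605
```

Request:
play_rows(
  moves=[
    {"offset": [174, -55, 2.5], "delta_rot": [0, 0, 1], "gripper": -1},
    {"offset": [174, -55, 2.5], "delta_rot": [0, 0, 1], "gripper": -1},
    {"offset": [174, -55, 2.5], "delta_rot": [0, 0, 1], "gripper": -1},
    {"offset": [174, -55, 2.5], "delta_rot": [0, 0, 1], "gripper": -1},
    {"offset": [174, -55, 2.5], "delta_rot": [0, 0, 1], "gripper": -1},
  ],
)

```text
time: 54.1
position: [498.7, 343.1, 319.6]
orientation: [-180.0, -0.0, 90.0]
force: [-0.1, -0.4, -0.3]
width: 85.2
grip_force: 0.0
```

```bash
python3 - <<'E'
from h import *
for i in range(3): snap('wrist')
s=bot.sense(); print(s['time'],s['position'],s['orientation'])
T=tool(); K,V=cam('wrist',T); im=snap('wrist','w17')
for o in bars('wrist',K,V,im,('tote0',),114): print(*o)
T=np.load('T12.npy'); K,V=cam('wrist',T); im=cv2.imread('pics/w12.png')[...,::-1]; g=im.astype(np.float32).mean(2); p=H['A']
u,v=proj(K,V,[*p,82])[0].astype(int); sub=cv2.resize(g[v-14:v+15,u-14:u+15],None,fx=6,fy=6,interpolation=cv2.INTER_CUBIC)
for th in range(90,220,15):
    n,lab,st,c=cv2.connectedComponentsWithStats((sub>th).astype(np.uint8))
    for i in range(1,n):
        x,y,w,h,a=st[i]
        if x>0 and y>0 and x+w<174 and y+h<174 and 100<a<2500:
            vv,uu=np.nonzero(lab==i); P=onplane(K,V,np.c_[uu/6+u-14,vv/6+v-14],82)[:,:2]; c=P.mean(0); e,E=np.linalg.eigh(np.cov((P-c).T)); print(th,(c-p).round(1),np.degrees(np.arctan2(E[1,1],E[0,1])).round(1),np.sqrt(12*e).round(1))
E
```

```text
54.25 [500.1374566  339.85046179 319.84405885] [1.79997732e+02 3.81804151e-02 8.97882563e+01]
tote0 0.88 [142  76  89] [469, 270, 587, 337] [771. 175.] 89.1 [28. 82.] 622
tote0 0.82 [147 119  72] [255, 142, 306, 236] [447. 314.] 87.9 [13. 75.] 631
tote0 0.75 [111  49  99] [142, 68, 228, 165] [332. 398.] 66.3 [ 8. 83.] 440
tote0 0.7 [168 137  83] [340, 110, 423, 207] [579. 348.] 63.5 [ 5. 87.] 287
tote0 0.63 [114  50  91] [423, 14, 552, 105] [700. 457.] 148.2 [ 8. 82.] 484
165 [-1.6 -4.9] 69.5 [3.4 9.6]
180 [-1.6 -4.9] 69.4 [2.7 8.7]
195 [-1.6 -4.9] 69.1 [1.8 7.5]
```

```bash
python3 - <<'E'
from h import *
plan([(583,356,235,63.5)],(500.1,340,319.8,89.8))
E
```

```text
offset [16.5, 83.0, 85.0] rz 26.5 -> [583.2, 356.2, 234.8, 63.3] j6 58 r 683
```

Request:
play_rows(
  moves=[
    {"offset": [16, 83, 40], "delta_rot": [0, 0, 8], "gripper": -1},
    {"offset": [16, 83, 84], "delta_rot": [0, 0, 16], "gripper": -1},
    {"offset": [16, 83, 84], "delta_rot": [0, 0, 24], "gripper": -1},
    {"offset": [16, 83, 84], "delta_rot": [0, 0, 26], "gripper": -1},
    {"offset": [16, 83, 84], "delta_rot": [0, 0, 26], "gripper": -1},
  ],
)

```text
time: 54.85
position: [583.2, 354.8, 234.3]
orientation: [-179.9, 0.1, 63.7]
force: [0.2, 0.2, 0.4]
width: 85.2
grip_force: 0.0
```

```bash
python3 - <<'E'
from h import *
for i in range(3): snap('wrist')
s=bot.sense(); print(s['time'],s['position'],s['orientation'])
T=tool(); K,V=cam('wrist',T); im=snap('wrist','w18')
for o in bars('wrist',K,V,im,('tote0',),114): print(*o)
E
```

```text
55.0 [583.21206201 356.06050478 237.27723644] [ 1.79931962e+02 -8.80695940e-02  6.38329169e+01]
tote0 0.92 [139  75  87] [505, 211, 640, 320] [747. 200.] 96.5 [ 35. 132.] 2501
tote0 0.88 [153 125  77] [295, 133, 356, 250] [586. 347.] 63.7 [13. 80.] 1001
tote0 0.87 [81 36 86] [29, 181, 163, 308] [334. 397.] 62.9 [18. 81.] 1269
tote0 0.77 [127 104  66] [176, 199, 280, 331] [446. 279.] -142.2 [21. 39.] 403
tote0 0.63 [127  62 122] [326, 1, 463, 69] [701. 457.] 148.0 [ 7. 85.] 591
```

```bash
python3 - <<'E'
from h import *
plan([(585.5,347,150,63.7),(585.5,347,88,63.7)],(583.2,356,235.8,63.8))
E
```

```text
offset [-7.0, 6.0, 86.0] rz 0.0 -> [585.5, 347.1, 149.8, 63.8] j6 57 r 681
offset [-0.0, 0.0, 62.0] rz 0.0 -> [585.5, 347.1, 87.8, 63.8] j6 57 r 681
```

Request:
play_rows(
  moves=[
    {"offset": [-7, 6, 20], "delta_rot": [0, 0, 0], "gripper": -1},
    {"offset": [-7, 6, 45], "delta_rot": [0, 0, 0], "gripper": -1},
    {"offset": [-7, 6, 70], "delta_rot": [0, 0, 0], "gripper": -1},
    {"offset": [-7, 6, 86], "delta_rot": [0, 0, 0], "gripper": -1},
    {"offset": [-7, 6, 86], "delta_rot": [0, 0, 0], "gripper": -1},
  ],
)

```text
time: 55.6
position: [583.2, 347.0, 147.1]
orientation: [-179.8, 0.2, 63.9]
force: [0.2, -0.4, -0.6]
width: 85.6
grip_force: 0.0
```

Request:
play_rows(
  moves=[
    {"offset": [0, 0, 20], "delta_rot": [0, 0, 0], "gripper": -1},
    {"offset": [0, 0, 40], "delta_rot": [0, 0, 0], "gripper": -1},
    {"offset": [0, 0, 55], "delta_rot": [0, 0, 0], "gripper": -1},
    {"offset": [0, 0, 62], "delta_rot": [0, 0, 0], "gripper": -1},
    {"offset": [0, 0, 62], "delta_rot": [0, 0, 0], "gripper": 1},
  ],
  newtons=60,
)

```text
time: 56.1
position: [584.5, 347.6, 87.4]
orientation: [-180.0, 0.1, 63.9]
force: [0.1, -0.1, 0.7]
width: 73.3
grip_force: 0.0
```

Request:
play_rows(
  moves=[
    {"offset": [0, 0, 0], "delta_rot": [0, 0, 0], "gripper": 1},
    {"offset": [0, 0, 0], "delta_rot": [0, 0, 0], "gripper": 1},
    {"offset": [0, 0, 0], "delta_rot": [0, 0, 0], "gripper": 1},
    {"offset": [0, 0, 0], "delta_rot": [0, 0, 0], "gripper": 1},
    {"offset": [0, 0, 0], "delta_rot": [0, 0, 0], "gripper": 1},
  ],
)

```text
time: 56.6
position: [585.4, 348.1, 88.9]
orientation: [179.9, -0.1, 63.9]
force: [0.1, 0.3, 2.1]
width: 10.9
grip_force: 60.1
```

Request:
play_rows(
  moves=[
    {"offset": [0, 0, -20], "delta_rot": [0, 0, 0], "gripper": 1},
    {"offset": [0, 0, -50], "delta_rot": [0, 0, 0], "gripper": 1},
    {"offset": [0, 0, -85], "delta_rot": [0, 0, 0], "gripper": 1},
    {"offset": [0, 0, -120], "delta_rot": [0, 0, 0], "gripper": 1},
    {"offset": [0, 0, -145], "delta_rot": [0, 0, 0], "gripper": 1},
  ],
)

```text
time: 57.1
position: [584.9, 347.8, 234.8]
orientation: [180.0, -0.1, 63.9]
force: [0.0, 0.3, -1.7]
width: 11.0
grip_force: 59.4
```

```bash
python3 - <<'E'
from h import *
s=bot.sense();p=s['position']; print(s['time'],p,s['orientation'],s['force'],s['width'])
h=hook(3); print(h)
plan([(575,h[1]+15,232,91.5),(h[0],h[1],226,91.5),(h[0],h[1],187,91.5)],(*p,s['orientation'][2]))
E
```

```text
57.1 [584.90920511 347.81127092 234.8346937 ] [ 1.79959201e+02 -5.21668516e-02  6.38570581e+01] [ 0.04086696  0.29127984 -1.72448076] 10.956518878680635
(np.float64(663.8089559434959), np.float64(199.72690101752335))
offset [-124.0, 49.5, 3.0] rz -27.5 -> [574.7, 214.7, 231.8, 91.4] j6 19 r 613
offset [-17.0, 88.5, 6.0] rz -0.0 -> [663.6, 199.8, 225.8, 91.4] j6 15 r 693
offset [-0.0, 0.0, 39.0] rz -0.0 -> [663.6, 199.8, 186.8, 91.4] j6 15 r 693
```

Request:
play_rows(
  moves=[
    {"offset": [-30, 10, 1], "delta_rot": [0, 0, -6], "gripper": 1},
    {"offset": [-62, 23, 2], "delta_rot": [0, 0, -13], "gripper": 1},
    {"offset": [-95, 37, 3], "delta_rot": [0, 0, -20], "gripper": 1},
    {"offset": [-124, 49.5, 3], "delta_rot": [0, 0, -27.5], "gripper": 1},
    {"offset": [-124, 49.5, 3], "delta_rot": [0, 0, -27.5], "gripper": 1},
  ],
)

```text
time: 57.6
position: [573.9, 211.2, 228.7]
orientation: [-179.9, 0.1, 91.2]
force: [0.4, 0.1, -3.0]
width: 10.3
grip_force: 59.4
```

Request:
play_rows(
  moves=[
    {"offset": [-13, 12, 0], "delta_rot": [0, 0, 0], "gripper": 1},
    {"offset": [-16, 35, 1], "delta_rot": [0, 0, 0], "gripper": 1},
    {"offset": [-17, 65, 3], "delta_rot": [0, 0, 0], "gripper": 1},
    {"offset": [-17, 84, 6], "delta_rot": [0, 0, 0], "gripper": 1},
    {"offset": [-17, 88.5, 6], "delta_rot": [0, 0, 0], "gripper": 1},
  ],
)

```text
time: 58.1
position: [665.1, 199.6, 222.2]
orientation: [-179.9, 0.0, 91.3]
force: [-0.3, -0.5, -3.8]
width: 10.8
grip_force: 59.4
```

Request:
play_rows(
  moves=[
    {"offset": [0, 0, 2], "delta_rot": [0, 0, 0], "gripper": 1},
    {"offset": [0, 0, 12], "delta_rot": [0, 0, 0], "gripper": 1},
    {"offset": [0, 0, 22], "delta_rot": [0, 0, 0], "gripper": 1},
    {"offset": [0, 0, 29], "delta_rot": [0, 0, 0], "gripper": 1},
    {"offset": [0, 0, 34], "delta_rot": [0, 0, 0], "gripper": 1},
  ],
)

```text
time: 58.6
position: [662.4, 199.7, 188.6]
orientation: [-179.9, 0.0, 91.4]
force: [-6.8, -0.5, 20.4]
width: 11.3
grip_force: 63.4
```

Request:
play_rows(
  moves=[
    {"offset": [0, 0, 1], "delta_rot": [0, 0, 0], "gripper": 1},
    {"offset": [0, 0, 3], "delta_rot": [0, 0, 0], "gripper": 1},
    {"offset": [0, 0, 4], "delta_rot": [0, 0, 0], "gripper": 1},
    {"offset": [0, 0, 5], "delta_rot": [0, 0, 0], "gripper": 1},
    {"offset": [0, 0, 5], "delta_rot": [0, 0, 0], "gripper": 1},
  ],
)

```text
time: 59.1
position: [663.4, 199.8, 188.7]
orientation: [180.0, -0.0, 91.4]
force: [-8.2, -2.1, 8.5]
width: 11.1
grip_force: 61.1
```

```bash
python3 - <<'E'
from h import *
s=bot.sense();p=s['position']; print(s['time'],p,s['orientation'],s['force'],s['ft_torque'],s['width'])
E
```

```text
59.1 [663.37216041 199.81303309 188.65470811] [ 1.79962197e+02 -9.76444321e-03  9.13643858e+01] [-8.21685154 -2.12899091  8.53348006] [-2.84314391e-01  1.27992146e+00 -7.44872977e-04] 11.09402273373098
```

Request:
play_rows(
  moves=[
    {"offset": [0, 0, 0], "delta_rot": [0, 0, 0], "gripper": 0.2},
    {"offset": [0, 0, 0], "delta_rot": [0, 0, 0], "gripper": 0.2},
    {"offset": [0, 0, 0], "delta_rot": [0, 0, 0], "gripper": 0.2},
    {"offset": [0, 0, -5], "delta_rot": [0, 0, 0], "gripper": 0.2},
    {"offset": [0, 0, -15], "delta_rot": [0, 0, 0], "gripper": 0.2},
  ],
)

```text
time: 59.6
position: [662.9, 199.6, 199.1]
orientation: [-179.9, 0.0, 91.4]
force: [0.3, -0.9, 0.4]
width: 34.2
grip_force: 0.0
```

Request:
play_rows(
  moves=[
    {"offset": [0, 0, -20], "delta_rot": [0, 0, 0], "gripper": 0.2},
    {"offset": [0, 0, -45], "delta_rot": [0, 0, 0], "gripper": 0.2},
    {"offset": [0, 0, -70], "delta_rot": [0, 0, 0], "gripper": 0},
    {"offset": [0, 0, -90], "delta_rot": [0, 0, 0], "gripper": -1},
    {"offset": [0, 0, -100], "delta_rot": [0, 0, 0], "gripper": -1},
  ],
)

```text
time: 60.1
position: [664.5, 199.9, 304.0]
orientation: [179.7, -0.1, 91.4]
force: [0.5, 0.7, 0.1]
width: 70.2
grip_force: 0.0
```

```bash
python3 - <<'E'
from h import *
s=bot.sense();p=s['position']; print(s['time'],p,s['orientation'])
plan([(450,328,240,87)],(*p,s['orientation'][2]))
E
```

```text
60.1 [664.46398645 199.91887842 303.97846513] [ 1.79712633e+02 -5.54109390e-02  9.13558549e+01]
offset [66.5, -105.5, 32.0] rz 2.0 -> [557.4, 263.9, 272.0, 89.4] j6 26 r 617
offset [63.0, -108.0, 32.0] rz 2.5 -> [450.1, 328.1, 240.0, 86.9] j6 39 r 557
```

Request:
play_rows(
  moves=[
    {"offset": [20, -32, 5], "delta_rot": [0, 0, 0], "gripper": -1},
    {"offset": [40, -64, 12], "delta_rot": [0, 0, 1], "gripper": -1},
    {"offset": [66.5, -105.5, 32], "delta_rot": [0, 0, 2], "gripper": -1},
    {"offset": [66.5, -105.5, 32], "delta_rot": [0, 0, 2], "gripper": -1},
    {"offset": [66.5, -105.5, 32], "delta_rot": [0, 0, 2], "gripper": -1},
  ],
)

```text
time: 60.6
position: [555.2, 264.1, 267.0]
orientation: [-179.9, 0.0, 89.5]
force: [0.6, 0.3, 1.0]
width: 85.4
grip_force: 0.0
```

Request:
play_rows(
  moves=[
    {"offset": [30, -50, 16], "delta_rot": [0, 0, 1], "gripper": -1},
    {"offset": [63, -108, 32], "delta_rot": [0, 0, 2.5], "gripper": -1},
    {"offset": [63, -108, 32], "delta_rot": [0, 0, 2.5], "gripper": -1},
    {"offset": [63, -108, 32], "delta_rot": [0, 0, 2.5], "gripper": -1},
    {"offset": [63, -108, 32], "delta_rot": [0, 0, 2.5], "gripper": -1},
  ],
)

```text
time: 61.1
position: [450.4, 328.0, 237.1]
orientation: [179.9, -0.0, 86.9]
force: [0.2, -0.2, 0.2]
width: 85.6
grip_force: 0.0
```

```bash
python3 - <<'E'
from h import *
for i in range(3): snap('wrist')
s=bot.sense(); print(s['time'],s['position'],s['orientation'])
T=tool(); K,V=cam('wrist',T); im=snap('wrist','w19')
for o in bars('wrist',K,V,im,('tote0',),114): print(*o)
for n in('glue','sander'):
    for d in bot.silhouettes(n,'wrist')[:1]: b=d['box']; print(n,d['score'],[int(x) for x in b],onplane(K,V,[[b[0],b[1]],[b[2],b[3]]],60).round().tolist())
E
```

```text
61.25 [450.92038798 327.47502333 236.99822242] [ 1.79909470e+02 -3.86827481e-02  8.67585593e+01]
tote0 0.9 [81 37 90] [483, 0, 640, 83] [697. 455.] 146.5 [ 9. 37.] 593
tote0 0.68 [123 100  64] [488, 248, 640, 399] [770. 107.] 111.1 [30. 85.] 1097
tote0 0.67 [112  51 102] [139, 49, 246, 173] [333. 399.] 66.9 [ 8. 83.] 694
tote0 0.67 [143  78  92] [580, 277, 640, 360] [767. 122.] 105.9 [25. 42.] 658
tote0 0.63 [158 129  81] [285, 141, 344, 262] [446. 326.] 83.3 [12. 51.] 611
glue 0.69 [141, 211, 232, 303] [[250.0, 297.0, 60.0], [335.0, 169.0, 60.0]]
sander 0.88 [288, 0, 378, 83] [[434.0, 494.0, 60.0], [517.0, 417.0, 60.0]]
```

```bash
python3 - <<'E'
import cv2
im=cv2.imread('pics/w19.png')[120:290,240:400]; cv2.imwrite('pics/w19c.png',cv2.resize(im,None,fx=3.5,fy=3.5,interpolation=cv2.INTER_CUBIC))
E
```

```text
(no output)
```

View pics/w19c.png

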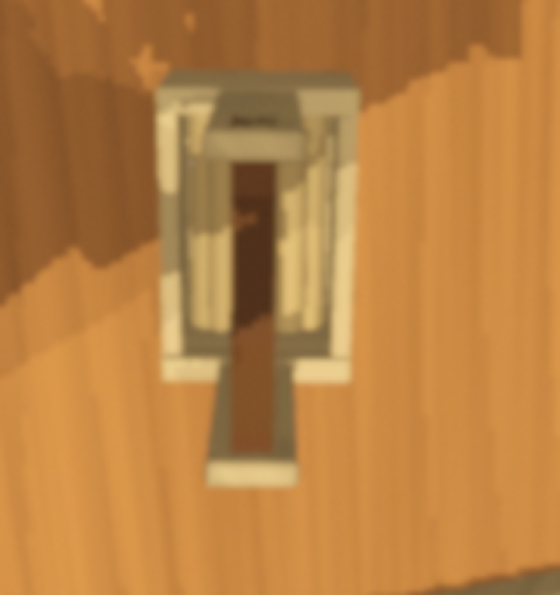

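```bash
python3 - <<'E'
from h import *
T=tool(); K,V=cam('wrist',T); P=onplane(K,V,[(312.6,165.7),(311.9,249.1)],114)[:,:2]; print(P.round(1),P.mean(0),np.linalg.norm(P[0]-P[1]),np.degrees(np.arctan2(*(P[0]-P[1])[::-1])))
c=P.mean(0); s=bot.sense(); plan([(*c,150,86.5),(*c,88,86.5)],(*s['position'],s['orientation'][2]))
E
```

```text
[[447.1 349.3]
 [441.1 266.7]] [444.10791268 307.99754038] 82.7874291277575 85.89842477750311
offset [-20.0, -5.0, 86.0] rz 0.5 -> [443.9, 307.8, 150.2, 86.3] j6 38 r 540
offset [0.0, 0.0, 62.0] rz -0.0 -> [443.9, 307.8, 88.2, 86.3] j6 38 r 540
```

Request:
play_rows(
  moves=[
    {"offset": [-12, -3, 15], "delta_rot": [0, 0, 0.5], "gripper": -1},
    {"offset": [-20, -5, 45], "delta_rot": [0, 0, 0.5], "gripper": -1},
    {"offset": [-20, -5, 70], "delta_rot": [0, 0, 0.5], "gripper": -1},
    {"offset": [-20, -5, 86], "delta_rot": [0, 0, 0.5], "gripper": -1},
    {"offset": [-20, -5, 86], "delta_rot": [0, 0, 0.5], "gripper": -1},
  ],
)

```text
time: 61.95
position: [441.7, 307.2, 147.1]
orientation: [-179.7, 0.2, 86.3]
force: [0.0, 0.1, -0.3]
width: 85.5
grip_force: 0.0
```

Request:
play_rows(
  moves=[
    {"offset": [0, 0, 20], "delta_rot": [0, 0, 0], "gripper": -1},
    {"offset": [0, 0, 40], "delta_rot": [0, 0, 0], "gripper": -1},
    {"offset": [0, 0, 55], "delta_rot": [0, 0, 0], "gripper": -1},
    {"offset": [0, 0, 62], "delta_rot": [0, 0, 0], "gripper": -1},
    {"offset": [0, 0, 62], "delta_rot": [0, 0, 0], "gripper": 1},
  ],
  newtons=60,
)

```text
time: 62.45
position: [442.8, 308.1, 87.4]
orientation: [-179.9, 0.0, 86.4]
force: [0.2, -0.5, 0.1]
width: 73.5
grip_force: 0.0
```

Request:
play_rows(
  moves=[
    {"offset": [0, 0, 0], "delta_rot": [0, 0, 0], "gripper": 1},
    {"offset": [0, 0, 0], "delta_rot": [0, 0, 0], "gripper": 1},
    {"offset": [0, 0, 0], "delta_rot": [0, 0, 0], "gripper": 1},
    {"offset": [0, 0, 0], "delta_rot": [0, 0, 0], "gripper": 1},
    {"offset": [0, 0, 0], "delta_rot": [0, 0, 0], "gripper": 1},
  ],
)

```text
time: 62.95
position: [443.8, 308.6, 88.9]
orientation: [179.9, -0.1, 86.4]
force: [1.1, -0.1, 1.9]
width: 11.0
grip_force: 60.4
```

Request:
play_rows(
  moves=[
    {"offset": [0, 0, -20], "delta_rot": [0, 0, 0], "gripper": 1},
    {"offset": [0, 0, -50], "delta_rot": [0, 0, 0], "gripper": 1},
    {"offset": [0, 0, -85], "delta_rot": [0, 0, 0], "gripper": 1},
    {"offset": [0, 0, -120], "delta_rot": [0, 0, 0], "gripper": 1},
    {"offset": [0, 0, -145], "delta_rot": [0, 0, 0], "gripper": 1},
  ],
)

```text
time: 63.45
position: [443.2, 308.3, 235.1]
orientation: [179.9, -0.1, 86.4]
force: [-0.3, 0.3, -1.6]
width: 10.9
grip_force: 59.9
```

```bash
python3 - <<'E'
from h import *
s=bot.sense();p=s['position']; print(s['time'],p,s['orientation'],s['force'],s['width'])
h=hook(2); print(h)
plan([(568,h[1],232,91.5),(h[0],h[1],226,91.5),(h[0],h[1],188,91.5)],(*p,s['orientation'][2]))
E
```

```text
63.45 [443.22614192 308.34413252 235.09177016] [ 1.79923156e+02 -5.47336982e-02  8.63555025e+01] [-0.33698947  0.26312253 -1.63985978] 10.90784000373231
(np.float64(667.0810744819801), np.float64(74.76973539557866))
offset [-112.5, 69.5, 1.5] rz -2.5 -> [505.4, 191.7, 233.6, 88.9] j6 22 r 541
offset [-115.5, 65.0, 1.5] rz -2.5 -> [568.1, 74.9, 232.1, 91.4] j6 6 r 573
offset [-2.5, 99.0, 6.0] rz -0.0 -> [667.1, 74.7, 226.1, 91.4] j6 5 r 671
offset [0.0, -0.0, 38.0] rz -0.0 -> [667.1, 74.7, 188.1, 91.4] j6 5 r 671
```

Request:
play_rows(
  moves=[
    {"offset": [-20, 12, 0], "delta_rot": [0, 0, 0], "gripper": 1},
    {"offset": [-45, 28, 0], "delta_rot": [0, 0, -1], "gripper": 1},
    {"offset": [-70, 43, 1], "delta_rot": [0, 0, -2], "gripper": 1},
    {"offset": [-93, 57, 1], "delta_rot": [0, 0, -2.5], "gripper": 1},
    {"offset": [-112.5, 69.5, 1.5], "delta_rot": [0, 0, -2.5], "gripper": 1},
  ],
)

```text
time: 63.95
position: [505.2, 190.2, 230.7]
orientation: [-179.9, 0.0, 88.8]
force: [-0.6, 0.1, -1.9]
width: 11.0
grip_force: 59.9
```

Request:
play_rows(
  moves=[
    {"offset": [-30, 17, 0], "delta_rot": [0, 0, 0], "gripper": 1},
    {"offset": [-62, 35, 0], "delta_rot": [0, 0, -1], "gripper": 1},
    {"offset": [-95, 53, 1], "delta_rot": [0, 0, -2], "gripper": 1},
    {"offset": [-115.5, 65, 1.5], "delta_rot": [0, 0, -2.5], "gripper": 1},
    {"offset": [-115.5, 65, 1.5], "delta_rot": [0, 0, -2.5], "gripper": 1},
  ],
)

```text
time: 64.45
position: [568.4, 72.2, 228.9]
orientation: [-179.9, 0.0, 91.1]
force: [-0.6, 0.1, -2.2]
width: 10.8
grip_force: 59.9
```

Request:
play_rows(
  moves=[
    {"offset": [0, 20, 0], "delta_rot": [0, 0, 0], "gripper": 1},
    {"offset": [-1, 45, 1], "delta_rot": [0, 0, 0], "gripper": 1},
    {"offset": [-2, 75, 3], "delta_rot": [0, 0, 0], "gripper": 1},
    {"offset": [-2.5, 95, 6], "delta_rot": [0, 0, 0], "gripper": 1},
    {"offset": [-2.5, 99, 6], "delta_rot": [0, 0, 0], "gripper": 1},
  ],
)

```text
time: 64.95
position: [667.4, 75.4, 222.3]
orientation: [-179.9, -0.0, 91.4]
force: [-1.1, -0.0, -1.6]
width: 10.8
grip_force: 59.9
```

Request:
play_rows(
  moves=[
    {"offset": [0, 0, 2], "delta_rot": [0, 0, 0], "gripper": 1},
    {"offset": [0, 0, 12], "delta_rot": [0, 0, 0], "gripper": 1},
    {"offset": [0, 0, 22], "delta_rot": [0, 0, 0], "gripper": 1},
    {"offset": [0, 0, 29], "delta_rot": [0, 0, 0], "gripper": 1},
    {"offset": [0, 0, 34], "delta_rot": [0, 0, 0], "gripper": 1},
  ],
)

```text
time: 65.45
position: [665.9, 74.6, 188.5]
orientation: [-179.9, -0.0, 91.4]
force: [-3.1, -0.3, 19.0]
width: 11.2
grip_force: 64.0
```

Request:
play_rows(
  moves=[
    {"offset": [0, 0, 1], "delta_rot": [0, 0, 0], "gripper": 1},
    {"offset": [0, 0, 3], "delta_rot": [0, 0, 0], "gripper": 1},
    {"offset": [0, 0, 4], "delta_rot": [0, 0, 0], "gripper": 1},
    {"offset": [0, 0, 5], "delta_rot": [0, 0, 0], "gripper": 1},
    {"offset": [0, 0, 5], "delta_rot": [0, 0, 0], "gripper": 1},
  ],
)

```text
time: 65.95
position: [666.9, 74.6, 188.6]
orientation: [180.0, 0.0, 91.4]
force: [-8.3, -0.7, 10.5]
width: 10.9
grip_force: 61.6
```

```bash
python3 - <<'E'
from h import *
s=bot.sense();p=s['position']; print(s['time'],p,s['orientation'],s['force'],s['ft_torque'],s['width'])
E
```

```text
65.95 [666.87987548  74.60640685 188.55917389] [1.79973371e+02 4.14720010e-03 9.13597793e+01] [-8.32548639 -0.68766457 10.51334528] [-0.0526788   1.37636192  0.02999972] 10.892724238752102
```

Release, rise clear, back off a little, and check the whole scene.

Request:
play_rows(
  moves=[
    {"offset": [0, 0, 0], "delta_rot": [0, 0, 0], "gripper": 0.2},
    {"offset": [0, 0, 0], "delta_rot": [0, 0, 0], "gripper": 0.2},
    {"offset": [0, 0, 0], "delta_rot": [0, 0, 0], "gripper": 0.2},
    {"offset": [0, 0, -5], "delta_rot": [0, 0, 0], "gripper": 0.2},
    {"offset": [0, 0, -15], "delta_rot": [0, 0, 0], "gripper": 0.2},
  ],
)

```text
time: 66.45
position: [666.4, 74.6, 199.0]
orientation: [-179.9, -0.0, 91.4]
force: [-0.6, -0.2, 0.1]
width: 34.0
grip_force: 0.0
```

Request:
play_rows(
  moves=[
    {"offset": [0, 0, -20], "delta_rot": [0, 0, 0], "gripper": 0.2},
    {"offset": [0, 0, -45], "delta_rot": [0, 0, 0], "gripper": 0.2},
    {"offset": [0, 0, -80], "delta_rot": [0, 0, 0], "gripper": 0},
    {"offset": [0, 0, -120], "delta_rot": [0, 0, 0], "gripper": 0},
    {"offset": [0, 0, -150], "delta_rot": [0, 0, 0], "gripper": 0},
  ],
)

```text
time: 66.95
position: [667.4, 74.6, 354.1]
orientation: [179.8, -0.0, 91.4]
force: [-0.1, 0.6, 0.3]
width: 42.7
grip_force: 0.0
```

Request:
play_rows(
  moves=[
    {"offset": [0, -50, -20], "delta_rot": [0, 0, 0], "gripper": 0},
    {"offset": [0, -100, -40], "delta_rot": [0, 0, 0], "gripper": 0},
    {"offset": [0, -130, -40], "delta_rot": [0, 0, 0], "gripper": 0},
    {"offset": [0, -130, -40], "delta_rot": [0, 0, 0], "gripper": 0},
    {"offset": [0, -130, -40], "delta_rot": [0, 0, 0], "gripper": 0},
  ],
)

```text
time: 67.45
position: [536.8, 71.6, 391.5]
orientation: [179.8, -0.0, 91.4]
force: [-0.9, 0.0, -0.3]
width: 42.9
grip_force: 0.0
```

```bash
python3 - <<'E'
from h import *
for i in range(2): snap('wrist')
s=bot.sense();p=s['position']; print(s['time'],p,s['force'])
im=look('wrist','w20')
a=snap('scene','s20')[100:320,110:470]; b=snap('side','d20')[110:360,180:400]
a=cv2.resize(a,None,fx=1.5,fy=1.5,interpolation=cv2.INTER_CUBIC)[:,:540]; b=cv2.resize(b,None,fx=1.18,fy=1.18,interpolation=cv2.INTER_CUBIC)
h=min(a.shape[0],b.shape[0]); o=np.vstack([np.hstack([a[:h],b[:h]]), cv2.resize(im[:,:],None,fx=.62,fy=.62)[:, :].repeat(1,0) if 0 else np.zeros((1,a.shape[1]+b.shape[1],3),np.uint8)])
w=cv2.resize(im[40:400,300:640],(340,270)); c=np.zeros((270,o.shape[1],3),np.uint8); c[:, :340]=w
o=np.vstack([o,c])[:600,:800]; print(o.shape); cv2.imwrite('pics/fin.png',o[...,::-1])
for n,cm in(('glue','scene'),('jar','scene'),('offcut','scene'),('sander','scene'),('mallet','scene'),('glue','side'),('jar','side'),('offcut','side'),('mallet','side')):
    d=bot.silhouettes(n,cm); print(n,cm,[[int(x) for x in e['box']] for e in d[:2]])
E
```

```text
67.55 [537.58854585  71.45755776 389.93860767] [-0.77777195 -0.3884017   0.02517705]
A (263, 211) none
B (250, 152) none
C (314, 142) none
D (323, 203) none
(566, 800, 3)
glue scene [[307, 126, 325, 163]]
jar scene [[210, 193, 231, 227], [292, 188, 304, 199]]
offcut scene [[326, 224, 350, 247]]
sander scene [[367, 140, 390, 159], [332, 179, 350, 235]]
mallet scene [[304, 127, 322, 165], [138, 268, 222, 298]]
glue side [[392, 239, 419, 287]]
jar side [[388, 172, 409, 207], [319, 224, 333, 234]]
offcut side [[286, 210, 300, 231]]
mallet side [[331, 155, 398, 179], [282, 139, 302, 183]]
```

View pics/fin.png

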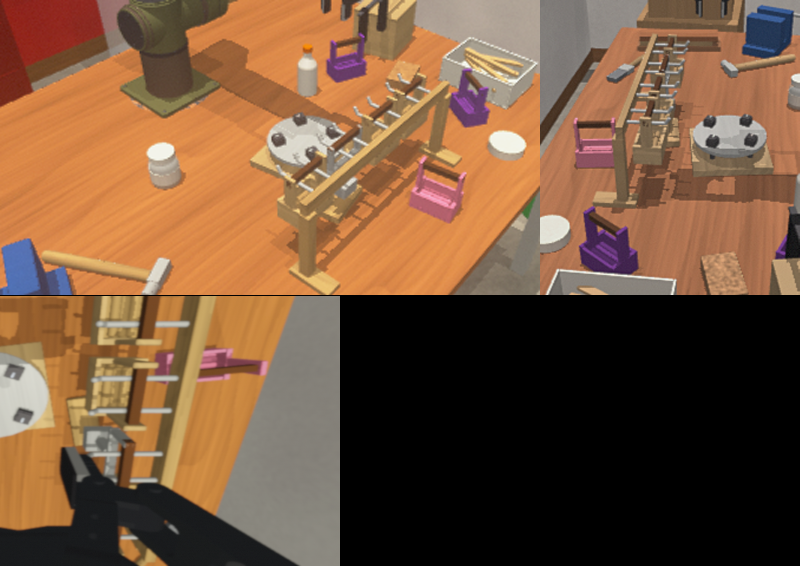

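```bash
python3 -c "
from bench import bot
print(bot.sign_off())"
```

```text
the job is handed in; nothing more can be done
None
```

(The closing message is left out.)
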